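# Put the washed ring weight and bottle up to dry

### The arm

A 7-joint arm with a two-finger parallel gripper is mounted at the origin on a cart in front of the work surface, level with it; the furniture and walls round the work are solid. World frame = base frame: x ahead of the robot, y to its left, z up, the work surface at z = 0. Lengths are in m, angles in rad, forces in N, time in s.
With the tool pointing down it reaches from about 0.4 to 0.875 m from the base axis. Payload 19.3 kg.
Tool frame: the origin (TCP) lies midway between the tips of the shut fingers; the grasp point (between the pads) lies 19 mm behind it; z points along the fingers, y is the direction in which the jaws open and shut (so a half turn about z gives the same grasp; the last joint's range is limited). The gripper opens to 85 mm and grips with 20 to 120 N. Pads are 22 mm wide; open, the fingers measure 114 mm over their backs; the gripper's body (76 mm by 85 mm) begins 54 mm behind the grasp point. The pads swing forward as they close: fully open they stand 13 mm farther back than shut.
Start: joints at [-1.256, 0.521, -0.036, 1.599, 0.021, 1.021, -0.113], TCP at [0.235, 0.579, 0.202] pointing down, gripper open.
Joint ranges: [-2.91, 2.91], [-0.3, 2.13], [-1.5, 1.42], [0.17, 2.43], [-1.26, 4.41], [0.16, 1.93], [-2.52, 2.52]. Speed limits (rad/s): [1.89, 1.89, 2.39, 2.39, 3.01, 3.01, 3.01].

### API

Orientations are given as a rotation vector (axis times angle).
In Python, from cell import manip gives the robot as it stands.
- The arm moves only by the tool apply_moves, never from a script. Its argument "deltas" is a list of rows, each a list of 7 numbers: the turn, a rotation vector about the world's x, y, z in degrees, then the shift along the world's x, y, z in m, then the finger opening in m, from 0 to 0.0854. A call has 1 to 8 rows; each row shifts and turns the commanded pose from where the row before left it; what a row does not reach is not made up. A row lasts 1/8 s, in which the tool goes at most 62.5 mm and 10.7 degrees, less where a joint would pass 70% of its speed; a pose out of reach is approached as far as the arm can. A call with a gripper value outside its range is refused whole. The fingers move at their own pace and stop on an object; the grip force is fixed at half the most. Time passes only in rows, so rows that do not move let the fingers close. It gives the time, the measured TCP pose, the force and the opening at its end, in the units of the state.
- manip.get_state(): the state, without advancing time (a new reading comes with each control period).
- manip.read_camera(name): name is "scene" or "side" or "wrist"; returns a dict with "color" (480x640x3 uint8, red, green, blue), "intrinsics" (3x3 intrinsics, pixels), "xyz" and "rotation" of the camera in the world. Camera axes: x right, y down, z forward; pixel columns grow to the right and rows downward; lengths in m; the calibration is good to about 2 mm. A picture is of the moment at which its call begins. There is no depth.
- manip.finish_job(): hands the job in, once; it reports no verdict.
The state is a dict: "time": time; "qpos": joint angles; "qd": joint speeds; "effort": joint torques, N m; "tool_pos": TCP position; "orientation": TCP orientation; "ft_force": force on the tool from outside, world axes, zero at the start; "moment": the same for the moment, N m; "finger_gap": opening from 0.0 (shut) to 1.0 (fully open).
Only numpy, scipy, OpenCV 4.12 (cv2) and the standard library are available. Lean on these libraries where they do the work, as an engineer would, in place of code of your own. Each camera call takes 0.05 s, during which the arm holds its last target.

### The job

The blue ring weight and the white square bottle have just been washed and still lie on the bench. Put both up on the drying rack: hang the ring over the high steel J-hook, lowering it gently until the bar carries it before you let go, and slide the bottle neck-down over the free blue peg until its mouth rests on the peg's collar. Let go of both and leave everything else on the bench where it lies.

Things in the scene. Friction and masses are not known exactly. Their poses are not given: they have to be found in the camera images.
- rack: Fixed bench drying rack. Grey drip tray 120 (x) x 340 (y) x 16 mm; origin under its middle, on the bench; x points from open front to back, y left, z up. White board along the back: front face at x = +46 mm, 152 mm high. Steel post 26 mm wide, front face x = +43, at y = +115, 340 mm high, carries the hook. Free peg at y = -15; a second peg at y = -122 is taken by an upturned beaker (fixed).
- post_foot (a point): Foot of the steel post (26 mm wide, 340 mm high), middle of its front face, on the bench; axes as the rack's. Above it a J-hook is clamped firmly in the post's slot at a height that differs and is not given: its level bar, 8 mm thick, runs out to the front (-x) and turns up, leaving a 25 mm throat between post and tip. The bar's top is 170 to 266 mm above the bench, the tip's top 30 mm higher.
- ring_center (a point): Blue vinyl-coated ring weight, 245 to 455 g, lying flat: outside diameter 100 mm, hole 66 mm, 14 mm thick (rim section 17 x 14 mm). This point is the centre of the hole, half-way up the thickness; z is the ring's axis. On the hook it hangs about 33 mm under the top of the bar, axis level, and swings down there by itself if let go leaning on the bar.
- peg: The free drying peg: rigid blue rod 13.5 mm thick with round tip, leaning 45 deg up and to the rack's front. Origin on its axis at the outer face of its collar (26 mm wide), where the bottle's mouth comes to rest; z runs along the peg to the tip, 75 mm from the origin; y is the rack's y.
- bottle_mid (a point): White square bottle, empty, 56 to 112 g, lying on a flat side. Body 44 x 44 mm, 70 mm long, then a 12 mm shoulder and a 26 mm round neck (25 mm outside, flange 31 mm; bore 17 mm, open into the hollow body). This point is on the axis half-way along its 108 mm; x points along the axis to the mouth (54 mm ahead; base 54 mm behind), z up as it lies.
- bottle_mouth (a point): Centre of the bottle's mouth (outer end of the neck), axes as bottle_mid. Fully home it is at the peg's origin, give or take a few mm; the neck has 1.75 mm of play all round the peg, so the bottle droops a little when released.
- spanner_1: Steel spanner 142 mm long lying on the bench; leave it alone. Origin under its middle.
- syringe: Plastic syringe 140 mm long lying on the bench; leave it alone. Origin under its middle.
- tweezers: Steel tweezers 124 mm long lying on the bench; leave them alone. Origin under their middle.
- marker_1: Felt pen 136 mm long lying on the bench; leave it alone. Origin under its middle.
- pipette_ball: Dark red rubber pipette ball 56 x 82 x 70 mm on the bench; leave it alone. Origin under its middle.
- screwdriver_2: Screwdriver with blue handle, 170 mm long, lying on the bench; leave it alone. Origin under its middle.

How it is judged:
On the way:
1. the rack carries part of the ring's weight (over 1 N), up at the hook, while the gripper still grips the ring (contact force between ring and rack above 1 N and contact force between the fingers and ring above 8 N and y of ring_center in the frame of rack between 0.07 and 0.16 m and x of ring_center in the frame of rack between -0.06 and 0.05 m and z of ring_center in the frame of rack between 0.12 and 0.26 m), for 0.2 s.
At the end, for the whole second after the job is handed in: Released and at rest: ring hanging on the J-hook (rack frame: centre x 10 to 45, y 85 to 145, z 120 to 250 mm; axis within 0.37 rad of level; its weight on the rack); bottle on the free peg (mouth centre within 14 mm of the collar face, axis within 0.45 rad of the peg) (x of ring_center in the frame of rack between 0.01 and 0.045 m and y of ring_center in the frame of rack between 0.085 and 0.145 m and z of ring_center in the frame of rack between 0.12 and 0.25 m and angle between ring_center's own z axis and vertical above 1.2 rad and contact force between ring and rack above 1 N and linear speed of ring below 0.05 m/s and distance between bottle_mouth and peg below 0.014 m and angle between the x axis of bottle_mid and the z axis of peg, either way round below 0.45 rad and linear speed of bottle below 0.03 m/s and contact force between the fingers and ring below 0.05 N and contact force between the fingers and bottle below 0.05 N); the robot touches nothing.
It fails at once if the ring is dropped: it moves faster than 0.7 m/s while not held (linear speed of ring above 0.7 m/s and contact force between the fingers and ring below 0.05 N).
It fails at once if the held ring is forced against the rack with over 30 N (contact force between ring and rack above 30 N and contact force between the fingers and ring above 1 N).
It fails at once if a bystander on the bench is pushed by more than 25 mm (distance of any of spanner_1, syringe, tweezers, marker_1, pipette_ball, screwdriver_2 from where it was at the start of the episode above 0.025 m).
It also fails if it takes over 72 s, if anything falls off the work surface, if the arm or the gripper's body presses on something with over 40 N, if the wrist force passes 120 N, or if a joint passes its speed limit or range.

## Working session

There is one attempt and no reset: what is moved stays moved. The work goes in short steps, Python scripts to look and compute and a tool call to move; the robot and the scene stay as the last step left them, time stands still between calls to the robot, and variables do not carry over. Pictures are saved under pics/ and viewed, and the job is handed in when it is done.

Besides the shell and the picture viewer there is one more tool, called as name(argument=value, ...) on one line, values as JSON. apply_moves: Moves the arm, as the interface text tells. Its arguments: {"type":"object","properties":{"deltas":{"type":"array","items":{"type":"array","items":{"type":"number"}}}},"required":["deltas"]}

```bash
ls; mkdir -p pics; cat > h.py <<'E'
import numpy as np, cv2
from cell import manip
from scipy.spatial.transform import Rotation as R
def cam(n,save=None):
    c=manip.read_camera(n)
    if save: cv2.imwrite('pics/'+save,c['color'][:,:,::-1])
    return c
def rot(c):
    r=np.array(c['rotation'],float)
    return r if r.shape==(3,3) else R.from_rotvec(r).as_matrix()
def ray(c,u,v):
    d=np.linalg.inv(c['intrinsics'])@np.array([u,v,1.]); return np.array(c['xyz']),rot(c)@d
def onz(c,u,v,z):
    o,d=ray(c,u,v); return o+d*(z-o[2])/d[2]
def proj(c,p):
    q=np.array(c['intrinsics'])@(rot(c).T@(np.array(p)-c['xyz'])); return q[:2]/q[2]
def tri(*cs):
    A=0;b=0
    for c,u,v in cs:
        o,d=ray(c,u,v); d=d/np.linalg.norm(d); P=np.eye(3)-np.outer(d,d); A=A+P; b=b+P@o
    return np.linalg.solve(A,b)
E
python3 - <<'E'
from h import *
np.set_printoptions(precision=4,suppress=True)
for n in ['scene','side','wrist']:
    c=cam(n,n+'0.png'); print(n,c['xyz'],rot(c).tolist(),c['intrinsics'].tolist() if hasattr(c['intrinsics'],'tolist') else c['intrinsics'])
print(manip.get_state())
E
```

```text
pics
scene [-0.0771  0.5422  0.5925] [[-0.6094897166977027, -0.44333219495064435, 0.6572509795808581], [-0.7926111416513184, 0.32294586053342633, -0.5171784501451293], [0.017025374296834928, -0.8361593963381433, -0.5482222182158292]] [[453.37596457949627, 0.0, 313.8801710931038], [0.0, 453.37596457949627, 244.1385368322917], [0.0, 0.0, 1.0]]
side [ 0.1199 -0.7046  0.5719] [[0.8780427087110791, -0.23981934637816432, 0.41415900664124217], [-0.47837268146433415, -0.41418848376113515, 0.7743432556355573], [-0.014162602442105099, -0.8780288042099765, -0.4783982019925086]] [[517.7532765166152, 0.0, 317.58294304222454], [0.0, 517.7532765166152, 249.25690647520238], [0.0, 0.0, 1.0]]
wrist [0.1717 0.6042 0.3747] [[0.37590806477206423, 0.8942201357788021, 0.24302978337451386], [0.9266549641458951, -0.3622042261502831, -0.10059162978421875], [-0.00192464622521836, 0.2630179600837483, -0.964789017563059]] [[357.40337457093773, 0.0, 316.5182675965939], [0.0, 357.40337457093773, 239.52865016534392], [0.0, 0.0, 1.0]]
{'time': 0.15, 'qpos': array([-1.2562,  0.5219, -0.0363,  1.5998,  0.0212,  1.0211, -0.1128]), 'qd': array([-0.0007, -0.0037,  0.0022, -0.0031, -0.0008,  0.0016, -0.0012]), 'effort': array([  0.0013, -92.7394,   1.9805, -37.0054,   0.018 ,   0.0064,
         0.    ]), 'tool_pos': array([0.2345, 0.5791, 0.2014]), 'orientation': array([-0.6007, -3.0835,  0.0012]), 'ft_force': array([-0.487 ,  0.4075,  0.7568]), 'moment': array([ 0.0014, -0.0275, -0.0371]), 'finger_gap': 0.9995971631689432}
```

View pics/scene0.png

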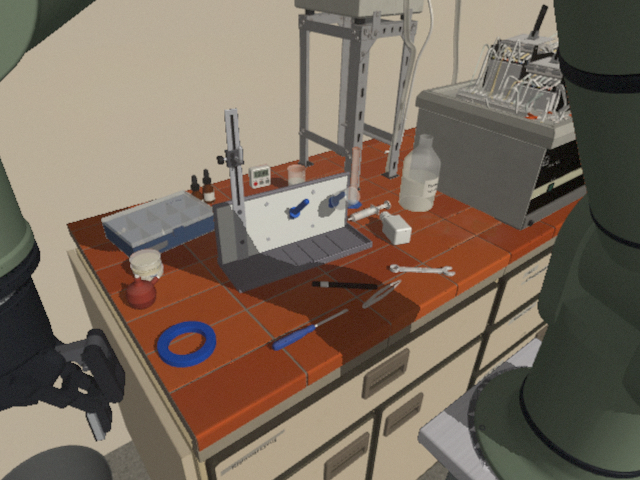

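View pics/side0.png

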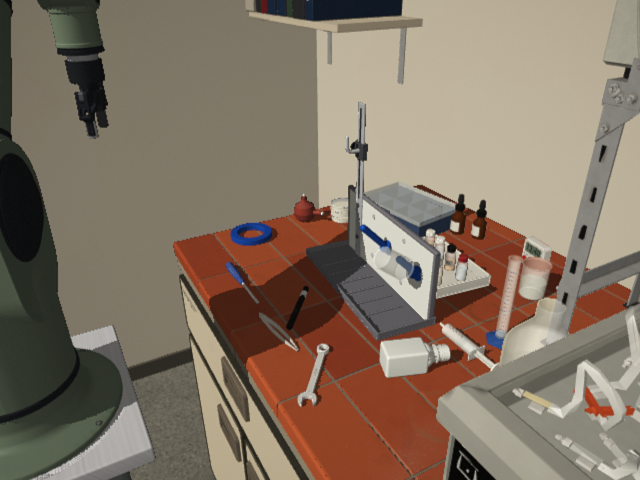

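View pics/wrist0.png

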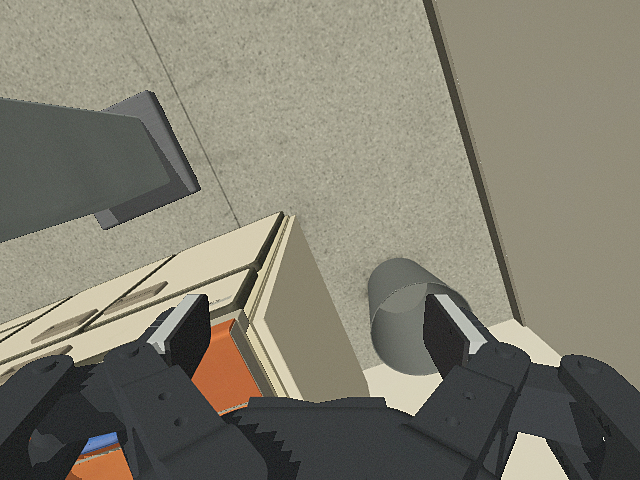

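```bash
python3 - <<'E'
import cv2
a=cv2.imread('pics/scene0.png'); cv2.imwrite('pics/s0z.png',cv2.resize(a[95:295,190:390],(800,600)[:1]*0+(600,600),interpolation=cv2.INTER_CUBIC))
a=cv2.imread('pics/side0.png'); cv2.imwrite('pics/d0z.png',cv2.resize(a[90:390,290:490],(400,600),interpolation=cv2.INTER_CUBIC))
E
```

```text
(no output)
```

View pics/s0z.png

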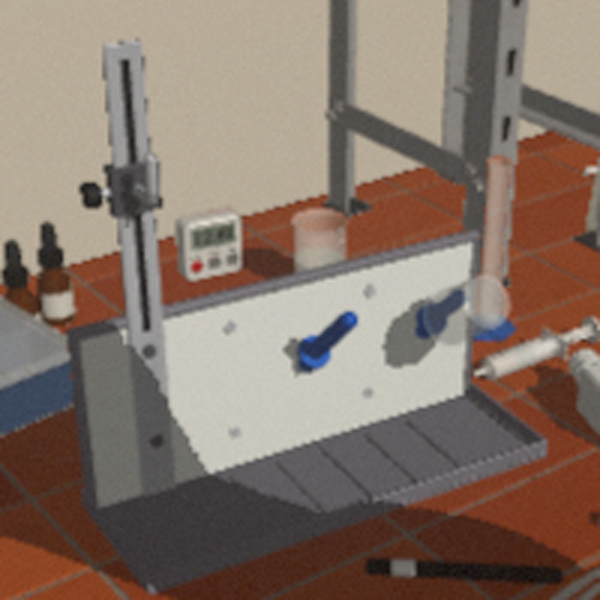

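View pics/d0z.png

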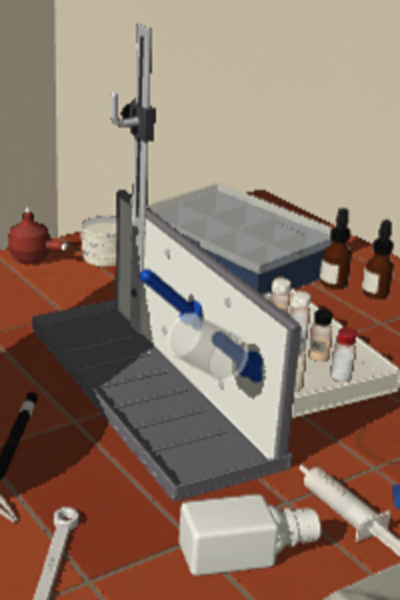

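```bash
python3 - <<'E'
from h import *
np.set_printoptions(precision=4,suppress=True)
s=cam('scene');d=cam('side')
for c,n,(x0,x1,y0,y1) in [(s,'scene',(140,230,300,380)),(d,'side',(220,285,210,255))]:
    hsv=cv2.cvtColor(c['color'],cv2.COLOR_RGB2HSV)
    m=cv2.inRange(hsv,(105,120,40),(130,255,255)); mm=np.zeros_like(m); mm[y0:y1,x0:x1]=m[y0:y1,x0:x1]
    cs,h=cv2.findContours(mm,cv2.RETR_CCOMP,cv2.CHAIN_APPROX_NONE)
    for k in cs:
        if len(k)>30:
            P=np.array([onz(c,*p[0],.007)[:2] for p in k]); (cx,cy),r=cv2.minEnclosingCircle(P.astype(np.float32)); print(n,len(k),P.mean(0),cx,cy,r, cv2.fitEllipse(P.astype(np.float32)))
def Z(u,v): return (190+u/3,95+v/3)
def Y(u,v): return (290+u/2,90+v/2)
for nm,p,z in [('FLbot',Z(153,588),0),('FRbot',Z(547,455),0),('FLtop',Z(150,580),.016),('FRtop',Z(547,440),.016)]: print(nm,onz(s,*p,z))
for nm,p,z in [('FL',Y(34,322),.016),('FR',Y(172,490),.016),('BR',Y(290,458),.016)]: print('side',nm,onz(d,*p,z))
def T(nm,a,b):
    p=tri((s,*a),(d,*b)); print(nm,p,proj(s,p)-a,proj(d,p)-b)
T('posttop',Z(123,43),Y(144,27))
T('pegtip',Z(347,318),Y(146,273))
T('boardTR',Z(476,237),Y(293,325))
T('spnear',(450,272),(305,400)) 
T('spfar',(394,268),(323,349)) 
E
```

```text
scene 149 [0.5057 0.3634] 0.5062392354011536 0.362093448638916 0.05516813322901726 ((0.5065913200378418, 0.3631565272808075), (0.09870072454214096, 0.10825622826814651), 76.72517395019531)
scene 90 [0.5058 0.3635] 0.506568193435669 0.362825870513916 0.03400781750679016 ((0.5060190558433533, 0.3631301522254944), (0.057252321392297745, 0.06620121002197266), 166.39566040039062)
side 95 [0.5072 0.3618] 0.5067506432533264 0.36346325278282166 0.05928065627813339 ((0.5077866911888123, 0.3628774583339691), (0.10050097107887268, 0.11640827357769012), 158.10032653808594)
side 54 [0.5076 0.3614] 0.5074877738952637 0.3608734607696533 0.03167945146560669 ((0.5073511004447937, 0.3617493510246277), (0.04956143721938133, 0.060775820165872574), 67.08562469482422)
FLbot [0.5823 0.2109 0.    ]
FRbot [ 0.5428 -0.1222  0.    ]
FLtop [0.5731 0.2173 0.016 ]
FRtop [ 0.5415 -0.1191  0.016 ]
side FL [0.5768 0.1999 0.016 ]
side FR [ 0.5408 -0.1252  0.016 ]
side BR [ 0.6583 -0.1392  0.016 ]
posttop [0.6792 0.1489 0.3384] [-0.0193 -0.0712] [-0.0192  0.0669]
pegtip [0.6088 0.0276 0.1409] [-0.1837 -0.4114] [-0.2409  0.4473]
boardTR [ 0.6517 -0.1303  0.1471] [-0.3892 -0.946 ] [-0.6832  1.2668]
spnear [ 0.3689 -0.1888  0.0021] [-0.5327 -0.5967] [-0.7916  0.8598]
spfar [ 0.4506 -0.0991  0.0027] [-0.1883 -0.2588] [-0.263   0.3233]
```

```bash
python3 - <<'E'
from h import *
np.set_printoptions(precision=4,suppress=True)
s=cam('scene');d=cam('side')
for n,a,b in [('ball',(128,298),(157,298)),('jar',(133,270),(160,270)),('sd',(274,347),(348,310)),('pen',(313,283),(378,287)),('twz',(364,304),(400,282)),('tray-blue FL/FR',(107,247),(215,225))]:
    print(n,onz(s,*a,.01),onz(s,*b,.01))
# hook heights on plane rack y=115
yaw=-.109; X=np.array([np.cos(yaw),np.sin(yaw),0]);Y=np.array([-np.sin(yaw),np.cos(yaw),0]);O=np.array([.619,.038,0])
for n,uv in [('tiptop',(290+112/2,90+93/2)),('tipbot',(290+113/2,90+122/2)),('barpost',(290+134/2,90+124/2))]:
    o,dd=ray(d,*uv); t=(.115-(o-O)@Y)/(dd@Y); p=o+t*dd; print(n,p,(p-O)@X,p[2])
# bottle
hs=cv2.cvtColor(d['color'],cv2.COLOR_RGB2HSV)
z=d['color'][325:385,370:460]; cv2.imwrite('pics/bot.png',cv2.resize(z[:,:,::-1],(720,480),interpolation=cv2.INTER_CUBIC))
z=d['color'][95:185,320:400]; cv2.imwrite('pics/hook.png',cv2.resize(z[:,:,::-1],(533,600),interpolation=cv2.INTER_CUBIC))
z=s['color'][195:255,370:420]; cv2.imwrite('pics/bots.png',cv2.resize(z[:,:,::-1],(500,600),interpolation=cv2.INTER_CUBIC))
E
```

```text
ball [0.6833 0.4053 0.01  ] [0.6498 0.3599 0.01  ]
jar [0.7686 0.3658 0.01  ] [0.7349 0.3198 0.01  ]
sd [0.4036 0.2475 0.01  ] [0.3995 0.0804 0.01  ]
pen [0.5058 0.0837 0.01  ] [ 0.4161 -0.0159  0.01  ]
twz [0.3941 0.0436 0.01  ] [ 0.4008 -0.0649  0.01  ]
tray-blue FL/FR [0.8907 0.383  0.01  ] [0.8349 0.1387 0.01  ]
tiptop [0.645  0.1508 0.2781] 0.013543740708051005 0.2780799933694207
tipbot [0.6465 0.1507 0.2484] 0.015042098771874634 0.2483792402306641
barpost [0.6698 0.1481 0.2431] 0.0384987681303483 0.24311884374325032
```

View pics/bot.png

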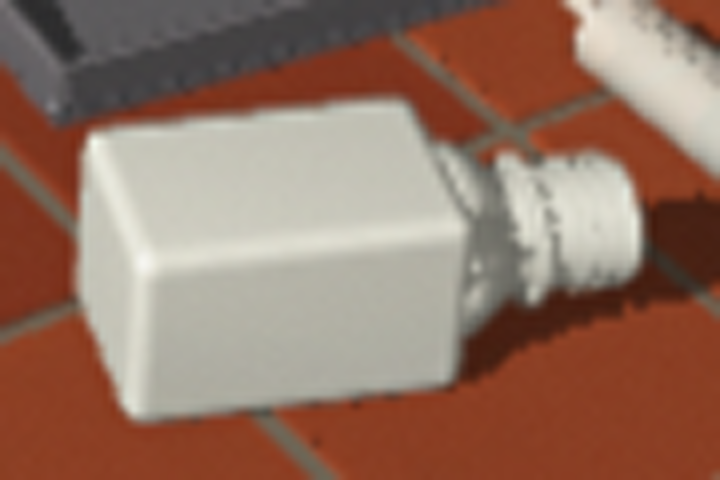

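View pics/hook.png

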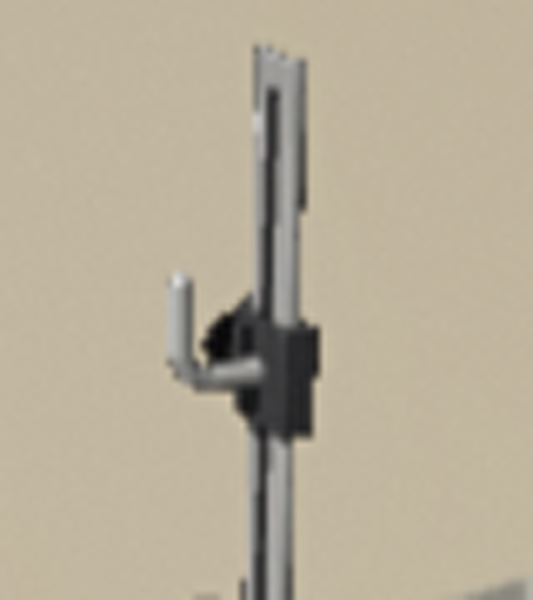

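View pics/bots.png

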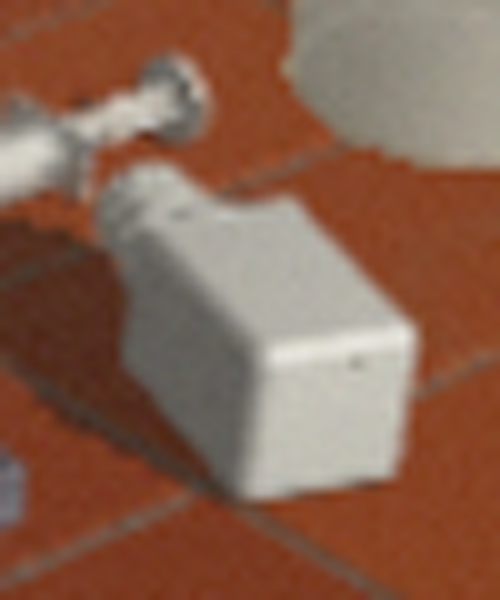

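```bash
python3 - <<'E'
from h import *
np.set_printoptions(precision=4,suppress=True)
s=cam('scene');d=cam('side')
B=lambda u,v:(370+u/8,325+v/8)
P=[onz(d,*B(*q),.044)[:2] for q in [(93,130),(148,262),(464,225),(405,100)]]
print(np.array(P))
P=np.array(P); c=P.mean(0); ax=(P[2]+P[3]-P[0]-P[1]); ax/=np.linalg.norm(ax); print('centre body',c,'axis deg',np.degrees(np.arctan2(ax[1],ax[0])),[np.linalg.norm(P[i]-P[(i+1)%4]) for i in range(4)])
S=lambda u,v:(370+u/10,195+v/10)
Q=np.array([onz(s,*S(*q),.044)[:2] for q in [(263,362),(418,328),(290,200)]]);print(Q)
Q=np.array([onz(s,*S(*q),.0)[:2] for q in [(240,500),(395,482),(125,362)]]);print('bottom',Q)
print('mouth centre side', onz(d,*B(620,222),.022), 'mouth scene',onz(s,*S(105,210),.022))
a=onz(d,500,360,.01);print('syr',onz(d,447,330,.012),onz(d,492,368,.012), onz(s,345,218,.01),onz(s,388,207,.01))
c0=d['color'][60:480,300:640]
cv2.imwrite('pics/d1z.png',cv2.resize(d['color'][300:400,360:520][:,:,::-1],(800,500),interpolation=cv2.INTER_CUBIC))
E
```

```text
[[ 0.5183 -0.1722]
 [ 0.5046 -0.2103]
 [ 0.5641 -0.2315]
 [ 0.5785 -0.1953]]
centre body [ 0.5414 -0.2023] axis deg -20.376370028371227 [np.float64(0.04050260167716291), np.float64(0.06313932896513315), np.float64(0.03893966654243119), np.float64(0.06445442305664426)]
[[ 0.5112 -0.1633]
 [ 0.5003 -0.2042]
 [ 0.5607 -0.2245]]
bottom [[ 0.5174 -0.1693]
 [ 0.5009 -0.2054]
 [ 0.5788 -0.1917]]
mouth centre side [ 0.6105 -0.2265  0.022 ] mouth scene [ 0.6105 -0.213   0.022 ]
syr [ 0.6593 -0.1706  0.012 ] [ 0.6556 -0.2807  0.012 ] [ 0.6713 -0.1469  0.01  ] [ 0.6482 -0.28    0.01  ]
```

View pics/d1z.png

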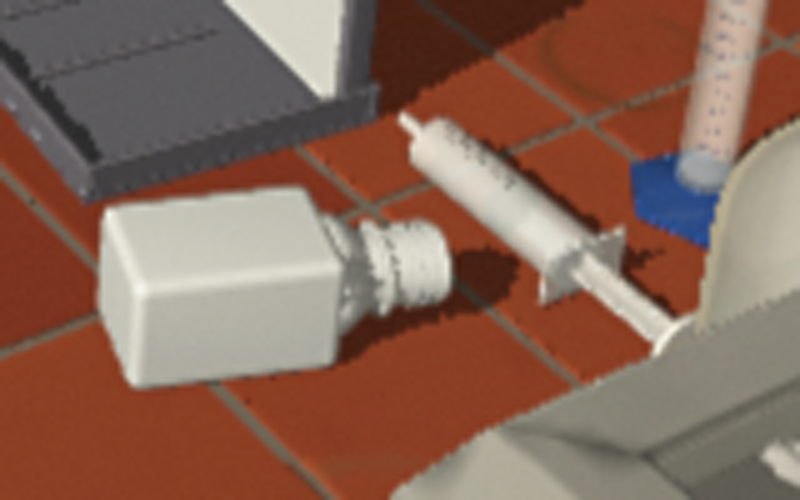

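apply_moves(deltas=[[0,0,7.1,0.037,-0.031,0,0.0854],[0,0,7.1,0.037,-0.031,0,0.0854],[0,0,7.1,0.037,-0.031,0,0.0854],[0,0,7.1,0.037,-0.031,0,0.06],[0,0,7.1,0.037,-0.031,0,0.05],[0,0,7.1,0.037,-0.031,0,0.045],[0,0,7.1,0.037,-0.031,0,0.045],[0,0,7.1,0.037,-0.031,0,0.045]])

```text
time: 1.45
tool_pos: [0.5318, 0.3301, 0.2019]
orientation: [-0.944, 2.996, 0.0]
ft_force: [0.8, 0.6, 0.3]
finger_gap: 0.519
```

```bash
cat > st.py <<'E'
from h import *
np.set_printoptions(precision=4,suppress=True)
s=manip.get_state(); r=R.from_rotvec(s['orientation']).as_matrix()
print(round(s['time'],2),'q',s['qpos'],'p',s['tool_pos'],'z',r[:,2],'y',r[:,1],'F',s['ft_force'],'gap',s['finger_gap'])
E
python3 st.py; python3 -c "
from h import *
cam('wrist','w1.png')"
```

```text
1.45 q [-0.5119  0.5284 -0.2052  1.5903  0.1197  1.0351  1.4304] p [0.5318 0.3301 0.2019] z [ 0.0001  0.0001 -1.    ] y [-0.5734  0.8193  0.    ] F [0.8334 0.5605 0.34  ] gap 0.5187448564579277
```

View pics/w1.png

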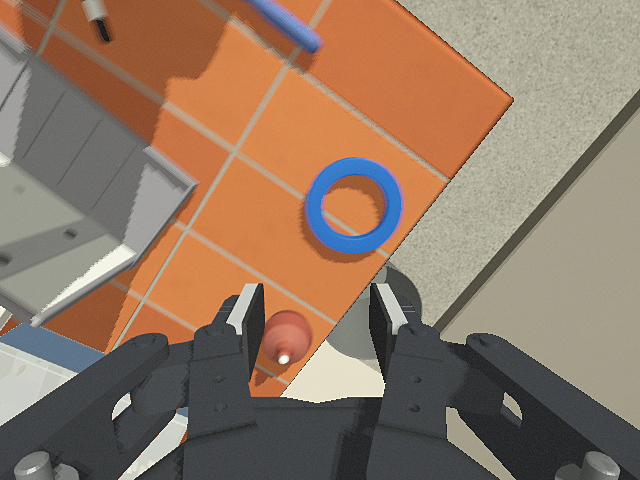

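```bash
python3 - <<'E'
from h import *
np.set_printoptions(precision=4,suppress=True)
w=cam('wrist')
hsv=cv2.cvtColor(w['color'],cv2.COLOR_RGB2HSV); m=cv2.inRange(hsv,(105,120,40),(130,255,255)); m[:140]=0; m[270:]=0;m[:,:290]=0;m[:,420:]=0
cs,h=cv2.findContours(m,cv2.RETR_CCOMP,cv2.CHAIN_APPROX_NONE)
for k in cs:
    if len(k)>60:
        for z in (.007,.014):
            P=np.array([onz(w,*p[0],z)[:2] for p in k]).astype(np.float32); print(z,cv2.fitEllipse(P))
E
```

```text
0.007 ((0.5051395297050476, 0.3630203604698181), (0.09975502640008926, 0.10039624571800232), 161.41717529296875)
0.014 ((0.5046793222427368, 0.3615659177303314), (0.09785774350166321, 0.0984867736697197), 161.4169921875)
0.007 ((0.5047081112861633, 0.3617287278175354), (0.06513591855764389, 0.06667637079954147), 65.781494140625)
0.014 ((0.5042561292648315, 0.36029884219169617), (0.06389708071947098, 0.06540822982788086), 65.78153991699219)
```

apply_moves(deltas=[[3.58,-5.12,0,0,0,0,0.045],[3.58,-5.12,0,0,0,0,0.045],[3.58,-5.12,0,0,0,0,0.045],[3.58,-5.12,0,0,0,0,0.045],[3.58,-5.12,0,0,0,0,0.045],[3.58,-5.12,0,0,0,0,0.045],[3.58,-5.12,0,0,0,0,0.045],[3.58,-5.12,0,0,0,0,0.045]])

```text
time: 2.55
tool_pos: [0.5324, 0.3086, 0.1902]
orientation: [-0.748, 2.461, 0.163]
ft_force: [0.1, -0.5, 1.0]
finger_gap: 0.528
```

```bash
python3 st.py
```

```text
2.55 q [-0.4579  0.3183 -0.2592  2.1723  1.1146  0.1931  0.4237] p [0.5324 0.3086 0.1902] z [ 0.4765  0.2667 -0.8378] y [-0.545   0.8373 -0.0434] F [ 0.089  -0.4798  0.9609] gap 0.528348879234676
```

apply_moves(deltas=[[0,0,0,0,0,0,0.045],[0,0,0,0,0,0,0.045],[0,0,0,0,0,0,0.045]])

```text
time: 2.92
tool_pos: [0.5326, 0.3087, 0.1902]
orientation: [-0.749, 2.462, 0.163]
ft_force: [0.1, 0.3, 0.0]
finger_gap: 0.526
```

```bash
python3 st.py
```

```text
2.92 q [-0.4597  0.3185 -0.2565  2.1708  1.1012  0.1928  0.4375] p [0.5326 0.3087 0.1902] z [ 0.4755  0.2664 -0.8384] y [-0.5453  0.8371 -0.0433] F [0.1027 0.2668 0.0466] gap 0.525987513524029
```

apply_moves(deltas=[[1.8,-2.56,0,0,0,0,0.045],[1.8,-2.56,0,0,0,0,0.045],[1.8,-2.56,0,0,0,0,0.045],[1.8,-2.56,0,0,0,0,0.045]])

```text
time: 3.42
tool_pos: [0.5358, 0.3031, 0.1893]
orientation: [-0.695, 2.329, 0.19]
ft_force: [0.4, -1.1, -1.0]
finger_gap: 0.528
```

```bash
python3 st.py
```

```text
3.42 q [-0.2769  0.3472 -0.4812  2.2836  2.1434  0.3262 -0.5878] p [0.5358 0.3031 0.1893] z [ 0.5787  0.3158 -0.7519] y [-0.5306  0.846  -0.0531] F [ 0.4074 -1.1228 -1.0476] gap 0.5282395360242772
```

apply_moves(deltas=[[1.8,-2.56,0,0,0,0,0.045],[1.8,-2.56,0,0,0,0,0.045],[1.8,-2.56,0,0,0,0,0.045],[1.8,-2.56,0,0,0,0,0.045],[1.8,-2.56,0,0,0,0,0.045],[1.8,-2.56,0,0,0,0,0.045]])

```text
time: 4.18
tool_pos: [0.5302, 0.3245, 0.1636]
orientation: [-0.677, 2.093, 0.276]
ft_force: [-0.5, 0.6, -1.3]
finger_gap: 0.528
```

```bash
python3 st.py
```

```text
4.17 q [ 0.2021  0.8168 -1.2176  2.431   2.4046  1.0436 -0.5222] p [0.5302 0.3245 0.1636] z [ 0.6927  0.4319 -0.5777] y [-0.5613  0.8258 -0.0557] F [-0.4531  0.5802 -1.2735] gap 0.5281329853482146
```

```bash
cat > kin.py <<'E'
from h import *
from scipy.optimize import least_squares
D=[([-1.2562,.5219,-.0363,1.5998,.0212,1.0211,-.1128],[.2345,.5791,.2014],[0,0,-1]),
([-.5119,.5284,-.2052,1.5903,.1197,1.0351,1.4304],[.5318,.3301,.2019],[.0001,.0001,-1]),
([-.4579,.3183,-.2592,2.1723,1.1146,.1931,.4237],[.5324,.3086,.1902],[.4765,.2667,-.8378]),
([-.4597,.3185,-.2565,2.1708,1.1012,.1928,.4375],[.5326,.3087,.1902],[.4755,.2664,-.8384]),
([-.2769,.3472,-.4812,2.2836,2.1434,.3262,-.5878],[.5358,.3031,.1893],[.5787,.3158,-.7519]),
([.2021,.8168,-1.2176,2.431,2.4046,1.0436,-.5222],[.5302,.3245,.1636],[.6927,.4319,-.5777])]
def Rz(a): return R.from_euler('z',a).as_matrix()
def Ry(a): return R.from_euler('y',a).as_matrix()
import itertools
def fk(q,p,sg):
    h,a,b,c,o1,e1,e2,e3=p
    M=Rz(sg[0]*q[0]+o1); t=np.array([0,0,h])
    t=t+M@np.array([e1,0,0]); M=M@Ry(q[1])@Rz(sg[1]*q[2]); t=t+M@np.array([e2,0,a]); M=M@Ry(q[3]); t=t+M@np.array([e3,0,0]); M=M@Rz(sg[2]*q[4]); t=t+M@np.array([0,0,b]); M=M@Ry(q[5]); t=t+M@np.array([0,0,c]); return t,M[:,2]
if __name__=='__main__':
    for sg in itertools.product([1,-1],repeat=3):
        def f(p):
            return np.concatenate([np.r_[(fk(q,p,sg)[0]-x),(fk(q,p,sg)[1]-z)*.3] for q,x,z in D])
        best=min((least_squares(f,[.4,.4,.4,.3,o,0,0,0]) for o in (0,1.2,2.44,-2)),key=lambda r:r.cost)
        print(sg,best.cost,best.x.round(4))
E
python3 kin.py
```

```text
(1, 1, 1) 0.2059962121726212 [ 6.9500e-02  1.3310e-01 -5.0000e-04 -3.6300e-02  1.4826e+00 -1.5580e-01
  5.1450e-01 -2.5490e-01]
(1, 1, -1) 0.20321638852282095 [-0.2804  1.0984  0.5361  0.3726  1.762  -0.5279 -0.0446 -0.1826]
(1, -1, 1) 0.29729850531182517 [-1.3264  1.9835  0.3586  0.7517 -1.4069 -1.4861 -0.5969 -0.5174]
(1, -1, -1) 0.3082475391774058 [ 0.2799 -1.6512 -0.8633 -0.8975  1.2835  1.5754  0.3475 -0.2218]
(-1, 1, 1) 0.06305775774382005 [ 0.0333 -1.1549 -0.7212 -0.8935  0.0283  1.3398  0.466  -0.1499]
(-1, 1, -1) 0.19024607312101732 [-0.8295  1.2394  0.1556  0.4294  2.9052 -1.3099 -0.2687 -0.3796]
(-1, -1, 1) 0.06752127061514289 [-0.016   0.4681  0.2262  0.128  -0.2271 -0.0311  0.1689 -0.1595]
(-1, -1, -1) 0.0007274073826755834 [ 0.2693  0.465   0.3677  0.2891 -0.088   0.0195  0.0454 -0.0384]
```

```bash
cat >> kin.py <<'E'
def fk2(q,p):
    h,a,b,c,o1,e1,e2,e3,y1,y2,y3,e4,y4=p
    M=Rz(-q[0]+o1); t=np.array([0,0,h])
    t=t+M@np.array([e1,y1,0]); M=M@Ry(q[1])@Rz(-q[2]); t=t+M@np.array([e2,y2,a]); M=M@Ry(q[3]); t=t+M@np.array([e3,y3,0]); M=M@Rz(-q[4]); t=t+M@np.array([0,0,b]); M=M@Ry(q[5]); t=t+M@np.array([e4,y4,c]); return t,M[:,2]
if __name__=='__main__':
    def f(p):
        return np.concatenate([np.r_[(fk2(q,p)[0]-x),(fk2(q,p)[1]-z)*.3] for q,x,z in D]+[(p[5:])*.02])
    r=least_squares(f,[.27,.465,.37,.29,0,.02,.04,-.04,0,0,0,0,0]); print(r.cost,r.x.round(4)); print(r.fun.round(3))
E
python3 kin.py | tail -12
```

```text
(1, -1, 1) 0.29729850531182517 [-1.3264  1.9835  0.3586  0.7517 -1.4069 -1.4861 -0.5969 -0.5174]
(1, -1, -1) 0.3082475391774058 [ 0.2799 -1.6512 -0.8633 -0.8975  1.2835  1.5754  0.3475 -0.2218]
(-1, 1, 1) 0.06305775774382005 [ 0.0333 -1.1549 -0.7212 -0.8935  0.0283  1.3398  0.466  -0.1499]
(-1, 1, -1) 0.19024607312101732 [-0.8295  1.2394  0.1556  0.4294  2.9052 -1.3099 -0.2687 -0.3796]
(-1, -1, 1) 0.06752127061514289 [-0.016   0.4681  0.2262  0.128  -0.2271 -0.0311  0.1689 -0.1595]
(-1, -1, -1) 0.0007274073826755834 [ 0.2693  0.465   0.3677  0.2891 -0.088   0.0195  0.0454 -0.0384]
2.705932322134456e-07 [ 3.201e-01  5.296e-01  4.207e-01  3.570e-01 -0.000e+00  2.000e-04
 -1.000e-04  0.000e+00 -2.110e-02 -1.880e-02 -1.880e-02  1.000e-04
 -5.000e-04]
[ 0. -0.  0. -0. -0.  0. -0.  0. -0. -0.  0.  0. -0.  0. -0. -0. -0.  0.
  0.  0.  0.  0.  0.  0. -0.  0.  0.  0. -0.  0.  0. -0. -0.  0. -0.  0.
  0. -0.  0. -0. -0. -0.  0. -0.]
```

```bash
cat > ik.py <<'E'
from kin import *
P=[.3201,.5296,.4207,.3570,0,0,0,0,-.0211,-.0188,-.0188,0,-.0005]
P=[ .32,.53,.42,.357,0,0,0,0,-.021,-.019,-.019,0,0]
def fr(q):
    M=Rz(-q[0]);t=np.array([0,0,.3201]);t=t+M@np.array([0,-.0211,0]);M=M@Ry(q[1])@Rz(-q[2]);t=t+M@np.array([0,-.0188,.5296]);M=M@Ry(q[3]);t=t+M@np.array([0,-.0188,0]);M=M@Rz(-q[4]);t=t+M@np.array([0,0,.4207]);M=M@Ry(q[5]);t=t+M@np.array([0,-.0005,.357]);M=M@Rz(-q[6]);return t,M
lo=np.array([-2.91,-.3,-1.5,.17,-1.26,.16,-2.52]);hi=np.array([2.91,2.13,1.42,2.43,4.41,1.93,2.52])
def tool(dirv,yv,off):
    z=np.array(dirv)/np.linalg.norm(dirv); y=np.array(yv)-z*np.dot(yv,z); y/=np.linalg.norm(y); return np.column_stack([np.cross(y,z),y,z])
def ik(p,M,q0,w=1e-3):
    def f(q):
        t,N=fr(q); return np.r_[(t-p)*5,R.from_matrix(N.T@M).as_rotvec(),(q-q0)*w]
    r=least_squares(f,np.clip(q0,lo+.02,hi-.02),bounds=(lo,hi)); t,N=fr(r.x)
    return r.x,np.linalg.norm(t-p),np.linalg.norm(R.from_matrix(N.T@M).as_rotvec())
E
python3 - <<'E'
from ik import *
np.set_printoptions(precision=3,suppress=True)
t,M=fr([-.5119,.5284,-.2052,1.5903,.1197,1.0351,1.4304]); print(t,M)
s=manip.get_state();t,M=fr(s['qpos']);print(t-s['tool_pos'],R.from_rotvec(s['orientation']).as_matrix().T@M)
E
```

```text
[0.532 0.33  0.202] [[ 0.573 -0.819  0.   ]
 [-0.819 -0.573  0.   ]
 [-0.    -0.    -1.   ]]
[-0.  0. -0.] [[ 0.  1. -0.]
 [-1.  0. -0.]
 [ 0.  0.  1.]]
```

```bash
sed -i 's/M=M@Rz(-q\[6\]);return/M=M@Rz(-q[6]+np.pi\/2);return/' ik.py
python3 - <<'E'
from ik import *
np.set_printoptions(precision=3,suppress=True)
s=manip.get_state();t,M=fr(s['qpos']);print(np.abs(R.from_rotvec(s['orientation']).as_matrix()-M).max())
az=np.radians(4)
rng=np.random.default_rng(0)
for L in (20,30,40,50,60):
  for zc in (.21,.26):
    l=np.radians(L); d=np.array([np.cos(l)*np.cos(az),np.cos(l)*np.sin(az),-np.sin(l)])
    for sy in (1,-1):
      Mt=tool(d,[-sy*np.sin(az),sy*np.cos(az),0],0); p=np.array([.657,.108,zc])+.006*d
      best=None
      for k in range(14):
        q0=rng.uniform(lo,hi); q0[:3]=rng.uniform([-1.2,0,-.9],[.8,1.2,.9])
        q,e1,e2=ik(p,Mt,q0)
        if e1<1e-3 and e2<.01:
            m=np.min(np.minimum(q-lo,hi-q)); 
            if best is None or m>best[0]: best=(m,q)
      print(L,zc,sy,best)
E
```

```text
4.996003610813204e-16
20 0.21 1 (np.float64(0.014348536028168102), array([ 0.565,  1.147, -1.392,  2.416,  2.601,  1.544, -0.447]))
20 0.21 -1 (np.float64(1.265928251115156e-09), array([ 0.196,  0.731, -0.786,  2.43 ,  2.638,  1.302,  2.102]))
20 0.26 1 (np.float64(0.027204909128701438), array([ 0.604,  0.999, -1.455,  2.403,  2.475,  1.444, -0.47 ]))
20 0.26 -1 (np.float64(0.006365313080614499), array([ 0.073,  0.526, -0.616,  2.424,  2.608,  1.108,  1.99 ]))
30 0.21 1 (np.float64(0.08874546765794333), array([ 0.592,  0.945, -1.391,  2.341,  2.322,  1.268, -0.455]))
30 0.21 -1 (np.float64(0.07434346390591084), array([ 0.214,  0.574, -0.772,  2.356,  2.47 ,  0.941,  2.18 ]))
30 0.26 1 (np.float64(0.11533036781715955), array([ 0.554,  0.641, -1.241,  2.315,  2.251,  0.995, -0.604]))
30 0.26 -1 (np.float64(0.07477404525219944), array([-0.385,  0.352, -0.02 ,  2.355,  2.647,  0.65 ,  1.811]))
40 0.21 1 (np.float64(0.19403940927845564), array([ 0.511,  0.647, -1.161,  2.236,  2.071,  0.846, -0.461]))
40 0.21 -1 (np.float64(0.17382600090573996), array([ 0.027,  0.422, -0.491,  2.256,  2.2
[... 417 characters left out ...]
6,  0.746,  2.166,  4.23 ,  0.16 ,  0.173]))
50 0.26 1 (np.float64(0.2790695955153655), array([ 0.278,  0.352, -0.761,  2.065,  1.352,  0.439,  0.104]))
50 0.26 -1 (np.float64(2.3345274215991196e-06), array([-1.042,  0.405,  0.905,  2.121, -1.26 ,  0.181, -0.601]))
60 0.21 1 (np.float64(0.4461657545531439), array([ 0.459,  0.564, -1.054,  1.956,  1.204,  0.691,  0.337]))
60 0.21 -1 (np.float64(0.16137425137622266), array([-0.88 ,  0.48 ,  0.762,  2.017, -0.794,  0.321, -1.06 ]))
60 0.26 1 (np.float64(0.5077712175887936), array([ 0.438,  0.453, -0.992,  1.904,  0.971,  0.671,  0.534]))
60 0.26 -1 (np.float64(0.2495016888724769), array([-0.302,  0.304, -0.018,  1.938,  0.328,  0.41 , -2.088]))
```

apply_moves(deltas=[[-2.87,4.1,0,0,0,0.01,0.045],[-2.87,4.1,0,0,0,0.01,0.045],[-2.87,4.1,0,0,0,0.01,0.045],[-2.87,4.1,0,0,0,0.01,0.045],[-2.87,4.1,0,0,0,0,0.045],[-2.87,4.1,0,0,0,0,0.045],[-2.87,4.1,0,0,0,0,0.045],[-2.87,4.1,0,0,0,0,0.045]])

```text
time: 5.18
tool_pos: [0.5296, 0.3229, 0.1991]
orientation: [-0.904, 2.719, 0.049]
ft_force: [0.4, -0.8, -0.7]
finger_gap: 0.526
```

```bash
python3 st.py
```

```text
5.17 q [ 0.1053  0.6008 -1.116   1.8483  0.8639  0.9074  0.8294] p [0.5296 0.3229 0.1991] z [ 0.2479  0.1175 -0.9616] y [-0.5919  0.8041 -0.0543] F [ 0.4212 -0.7617 -0.6665] gap 0.5258840549566094
```

apply_moves(deltas=[[-3.44,4.9,0,0,0,0,0.045],[-3.44,4.9,0,0,0,0,0.045],[-3.44,4.9,0,0,0,0,0.045],[-3.44,4.9,0,0,0,0,0.045],[-3.44,4.9,0,0,0,0,0.045]])

```text
time: 5.8
tool_pos: [0.5296, 0.3232, 0.1991]
orientation: [0.938, -2.756, 0.167]
ft_force: [-0.8, -0.6, 1.2]
finger_gap: 0.527
```

```bash
python3 st.py
```

```text
5.8 q [-0.128   0.8605 -1.0244  1.3323  0.6415  1.5777  1.087 ] p [0.5296 0.3232 0.1991] z [-0.1748 -0.1787 -0.9682] y [-0.613   0.7893 -0.035 ] F [-0.7927 -0.6247  1.1513] gap 0.5273418617494606
```

```bash
cat > plan.py <<'E'
from ik import *
np.set_printoptions(precision=3,suppress=True)
def goal(az,L,sy=1):
    a,l=np.radians(az),np.radians(L); d=np.array([np.cos(l)*np.cos(a),np.cos(l)*np.sin(a),-np.sin(l)])
    return tool(d,[-sy*np.sin(a),sy*np.cos(a),0],0)
def delta(M,p):
    s=manip.get_state(); C=R.from_rotvec(s['orientation']).as_matrix()
    print('t',round(s['time'],2),'rot deg',np.degrees(R.from_matrix(M@C.T).as_rotvec()),'shift',np.array(p)-s['tool_pos'],'F',s['ft_force'],'gap',round(s['finger_gap'],3))
    q=s['qpos']; x,e,f=ik(np.array(p),M,q,.02); print('q now',q,'ik',x,e,f)
E
python3 - <<'E'
from plan import *
delta(goal(35,113),[.5293,.328,.05])
E
```

```text
t 5.8 rot deg [-3.531  8.155 -2.981] shift [-0.     0.005 -0.149] F [-0.793 -0.625  1.151] gap 0.527
q now [-0.128  0.861 -1.024  1.332  0.642  1.578  1.087] ik [-0.192  1.102 -0.934  1.258  0.675  1.545  1.067] 1.0968565576278166e-05 7.984918555367357e-05
```

apply_moves(deltas=[[-0.9,2.0,-0.75,0,0.001,-0.03,0.045],[-0.9,2.0,-0.75,0,0.001,-0.03,0.045],[-0.9,2.0,-0.75,0,0.002,-0.03,0.045],[-0.9,2.1,-0.75,0,0.001,-0.03,0.045],[0,0,0,0,0,-0.029,0.045],[0,0,0,0,0,0,0.045]])

```text
time: 6.55
tool_pos: [0.5293, 0.3272, 0.0481]
orientation: [0.827, -2.63, 0.173]
ft_force: [0.3, 0.3, 0.8]
finger_gap: 0.529
```

```bash
python3 - <<'E'
from plan import *
delta(goal(35,113),[.5293,.328,.0045])
cam('wrist','w2.png'); cam('side','d2.png');cam('scene','s2.png')
E
```

```text
t 6.55 rot deg [0.127 0.236 0.021] shift [ 0.     0.001 -0.044] F [0.273 0.283 0.753] gap 0.529
q now [-0.192  1.102 -0.932  1.262  0.679  1.541  1.063] ik [-0.198  1.155 -0.914  1.266  0.708  1.492  1.06 ] 2.4401227014265326e-06 1.7816409065262685e-05
```

View pics/w2.png

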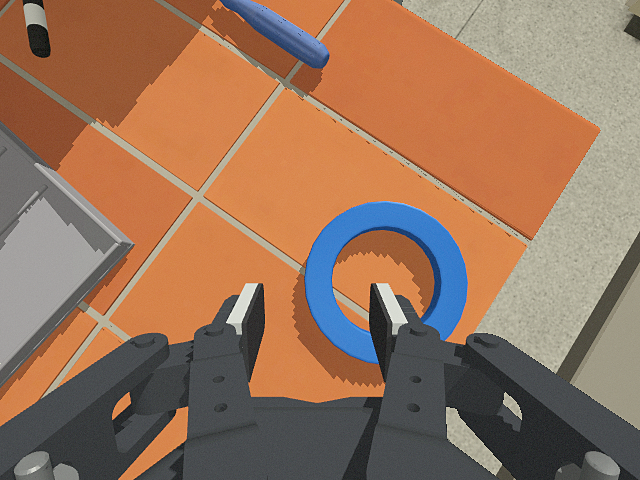

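View pics/s2.png

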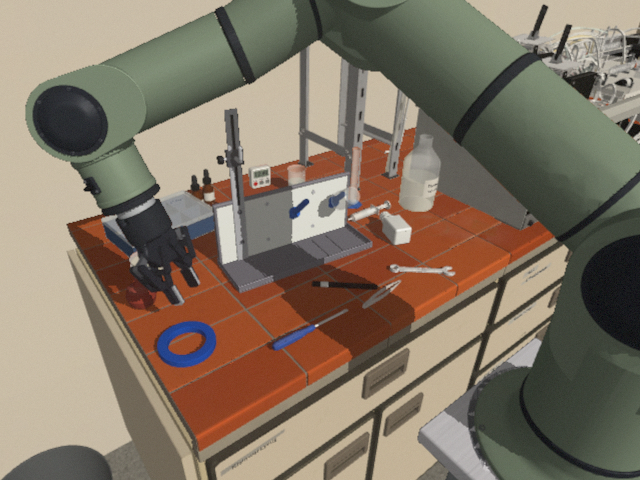

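```bash
python3 - <<'E'
from plan import *
s=manip.get_state()
for n in ('scene','wrist'):
    c=cam(n); print(n,proj(c,s['tool_pos']),proj(c,[.5293,.328,.007]),proj(c,[.5055,.362,.007]))
E
```

```text
scene [195.94  308.056] [199.339 326.875] [187.488 342.57 ]
wrist [315.403 278.27 ] [317.229 277.894] [382.034 277.752]
```

apply_moves(deltas=[[0,0,0,0,0.001,-0.02,0.045],[0,0,0,0,0,-0.012,0.045],[0,0,0,0,0,-0.008,0.045],[0,0,0,0,0,-0.003,0.045],[0,0,0,0,0,0,0.045]])

```text
time: 7.42
tool_pos: [0.5305, 0.3286, 0.007]
orientation: [0.826, -2.633, 0.173]
ft_force: [0.4, 0.7, -0.1]
finger_gap: 0.524
```

```bash
python3 - <<'E'
from plan import *
delta(goal(35,113),[.5293,.328,.0045])
cam('wrist','w3.png')
E
```

```text
t 7.42 rot deg [0.092 0.404 0.108] shift [-0.001 -0.001 -0.002] F [ 0.406  0.686 -0.106] gap 0.524
q now [-0.2    1.151 -0.914  1.267  0.71   1.492  1.055] ik [-0.198  1.156 -0.914  1.266  0.708  1.492  1.059] 2.054645865973107e-07 3.1661389226875324e-06
```

View pics/w3.png

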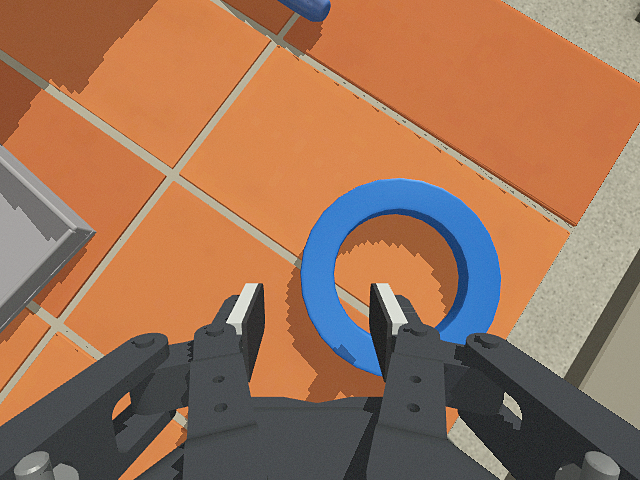

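apply_moves(deltas=[[0,0,0,-0.001,0,-0.002,0.03],[0,0,0,0,0,0,0.01],[0,0,0,0,0,0,0.0],[0,0,0,0,0,0,0.0],[0,0,0,0,0,0,0.0]])

```text
time: 8.1
tool_pos: [0.5295, 0.3285, 0.005]
orientation: [0.826, -2.633, 0.173]
ft_force: [-0.1, 0.3, -0.2]
finger_gap: -0.002
```

```bash
python3 st.py
```

```text
8.1 q [-0.1996  1.1523 -0.9132  1.27    0.7112  1.4885  1.0527] p [0.5295 0.3285 0.005 ] z [-0.3139 -0.2251 -0.9224] y [-0.572   0.8202 -0.0055] F [-0.1036  0.3129 -0.2384] gap -0.002372426979853757
```

```bash
python3 - <<'E'
from h import *
cam('wrist','w4.png');c=cam('scene')
cv2.imwrite('pics/s4.png',cv2.resize(c['color'][240:400,90:300][:,:,::-1],(787,600),interpolation=cv2.INTER_CUBIC))
E
```

```text
(no output)
```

View pics/w4.png

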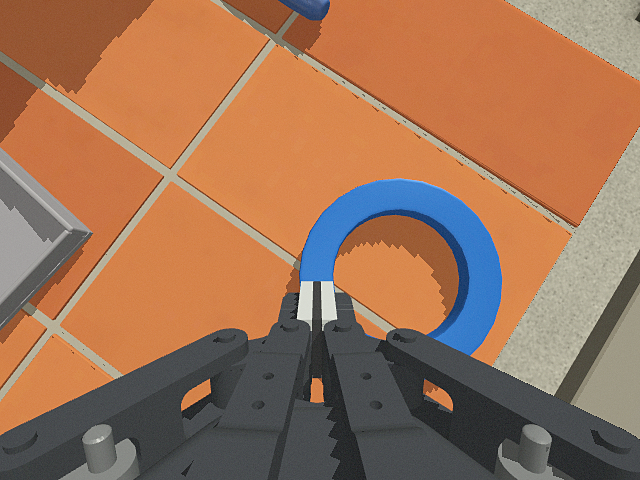

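View pics/s4.png

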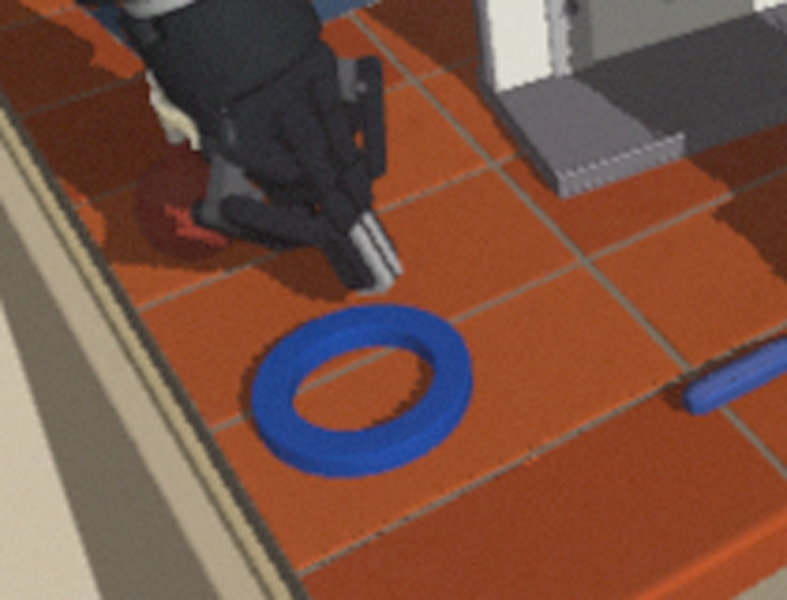

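```bash
python3 - <<'E'
from plan import *
s=manip.get_state()
w=cam('wrist');c=cam('scene')
p=tri((w,317,283),(c,90+388/3.75,240+285/3.75)); print(p,proj(w,p),proj(c,p),s['tool_pos'],proj(w,s['tool_pos']),proj(c,s['tool_pos']))
M=R.from_rotvec(s['orientation']).as_matrix(); print(M.T@(p-s['tool_pos'])); print('cam in tool',M.T@(w['xyz']-s['tool_pos']))
cv2.imwrite('pics/d4.png',cv2.resize(cam('side')['color'][180:280,200:360][:,:,::-1],(800,500),interpolation=cv2.INTER_CUBIC))
E
```

```text
[0.532 0.333 0.035] [319.517 286.384] [194.496 315.777] [0.53  0.329 0.005] [315.106 278.518] [199.153 327.705]
[ 0.008  0.002 -0.029]
cam in tool [ 0.068  0.001 -0.173]
```

View pics/d4.png

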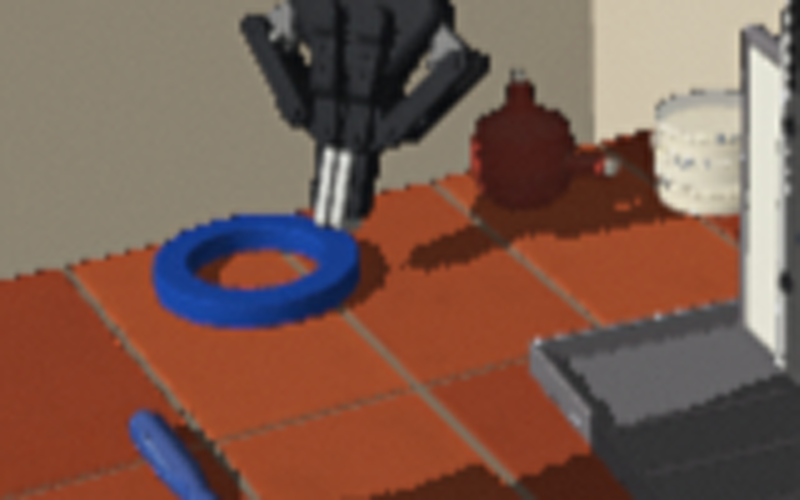

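```bash
python3 - <<'E'
from plan import *
s=manip.get_state()
w=cam('wrist');c=cam('scene');d=cam('side')
M=R.from_rotvec(s['orientation']).as_matrix()
for a,b in [((388,283),(332,225)),((375,292),(325,227))]:
    p=tri((d,200+b[0]/5,180+b[1]/5),(c,90+a[0]/3.75,240+a[1]/3.75)); print(p,proj(d,p),proj(c,p),'tool frame',M.T@(p-s['tool_pos']),'wrist px',proj(w,p))
print(proj(d,s['tool_pos']))
E
```

```text
[0.537 0.333 0.033] [266.14  225.395] [193.167 314.919] tool frame [ 0.003 -0.001 -0.029] wrist px [313.32  296.776]
[0.537 0.34  0.03 ] [264.956 225.466] [189.949 317.774] tool frame [-0.001  0.005 -0.028] wrist px [326.421 304.876]
[264.816 237.426]
```

apply_moves(deltas=[[0,0,0,0,0,0.003,0.045],[0,0,0,0,0,0,0.045],[0,0,0,-0.005,-0.004,0,0.045],[0,0,0,-0.004,-0.003,-0.007,0.045],[0,0,0,0,0,-0.006,0.045],[0,0,0,0,0,-0.005,0.045],[0,0,0,0,0,-0.003,0.045],[0,0,0,0,0,0,0.045]])

```text
time: 9.5
tool_pos: [0.5205, 0.3216, -0.0132]
orientation: [0.826, -2.633, 0.174]
ft_force: [-0.2, 0.1, -0.2]
finger_gap: 0.528
```

```bash
python3 st.py; python3 - <<'E'
from h import *
c=cam('scene')
cv2.imwrite('pics/s5.png',cv2.resize(c['color'][240:400,90:300][:,:,::-1],(787,600),interpolation=cv2.INTER_CUBIC))
cv2.imwrite('pics/d5.png',cv2.resize(cam('side')['color'][180:280,200:360][:,:,::-1],(800,500),interpolation=cv2.INTER_CUBIC))
E
```

```text
9.5 q [-0.1894  1.1631 -0.9075  1.3101  0.7237  1.4502  1.0369] p [ 0.5205  0.3216 -0.0132] z [-0.3141 -0.2252 -0.9223] y [-0.5721  0.8202 -0.0055] F [-0.2001  0.0748 -0.2117] gap 0.5275387672648637
```

View pics/s5.png

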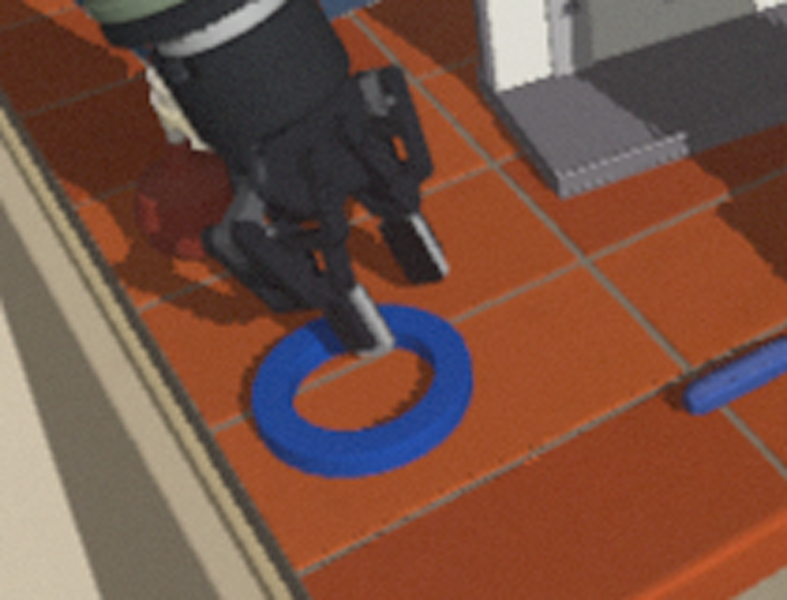

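View pics/d5.png

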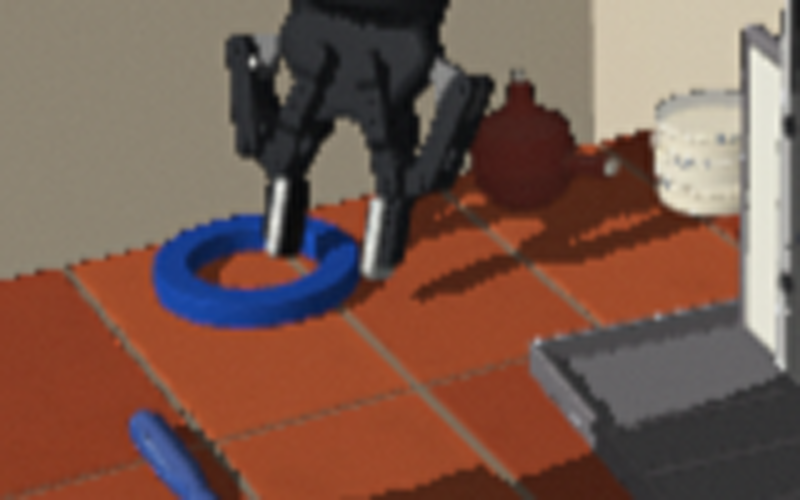

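apply_moves(deltas=[[0,0,0,0,0,-0.003,0.035],[0,0,0,0,0,-0.003,0.03],[0,0,0,0,0,0,0.03]])

```text
time: 9.98
tool_pos: [0.5204, 0.3214, -0.0193]
orientation: [0.826, -2.633, 0.174]
ft_force: [0.7, -0.5, 0.2]
finger_gap: 0.352
```

```bash
python3 st.py; python3 - <<'E'
from h import *
c=cam('scene')
cv2.imwrite('pics/s6.png',cv2.resize(c['color'][280:360,150:255][:,:,::-1],(787,600),interpolation=cv2.INTER_CUBIC))
cv2.imwrite('pics/d6.png',cv2.resize(cam('side')['color'][200:260,220:316][:,:,::-1],(800,500),interpolation=cv2.INTER_CUBIC))
E
```

```text
9.97 q [-0.1906  1.1705 -0.9044  1.3103  0.7281  1.4436  1.0361] p [ 0.5204  0.3214 -0.0193] z [-0.3141 -0.2254 -0.9222] y [-0.5721  0.8202 -0.0056] F [ 0.7069 -0.5198  0.2454] gap 0.3522499449980063
```

View pics/s6.png

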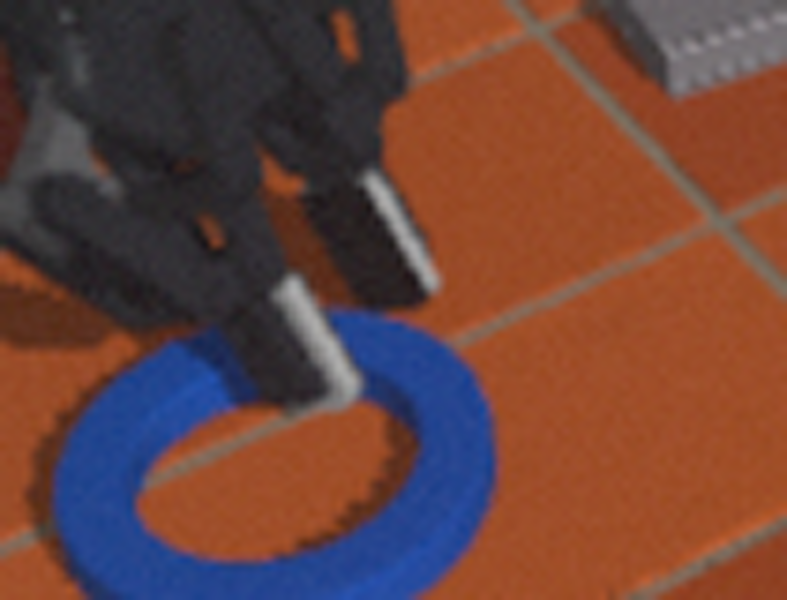

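View pics/d6.png

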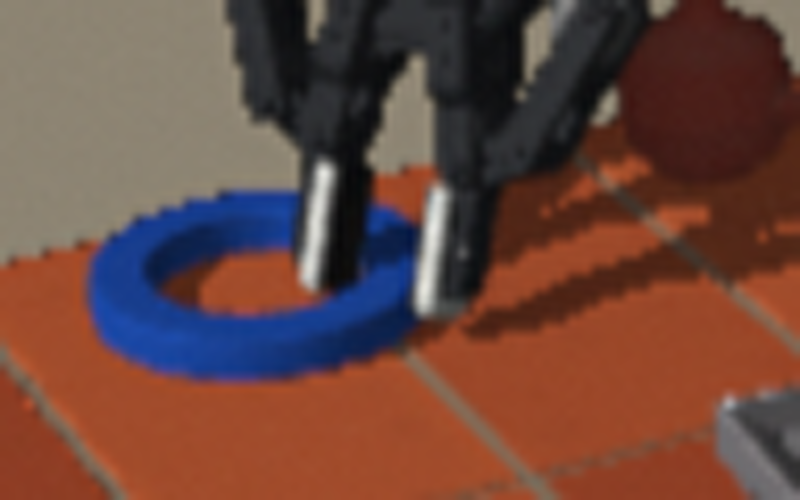

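apply_moves(deltas=[[0,0,0,0,0,0,0.01],[0,0,0,0,0,0,0.0],[0,0,0,0,0,0,0.0],[0,0,0,0,0,0,0.0]])

```text
time: 10.58
tool_pos: [0.5204, 0.3216, -0.0187]
orientation: [0.826, -2.633, 0.173]
ft_force: [-2.5, -0.8, 6.0]
finger_gap: 0.172
```

```bash
python3 st.py; python3 - <<'E'
from h import *
cam('wrist','w7.png')
cv2.imwrite('pics/d7.png',cv2.resize(cam('side')['color'][200:260,220:316][:,:,::-1],(800,500),interpolation=cv2.INTER_CUBIC))
E
```

```text
10.57 q [-0.1905  1.1697 -0.9048  1.3102  0.7277  1.444   1.0362] p [ 0.5204  0.3216 -0.0187] z [-0.314  -0.2251 -0.9224] y [-0.5722  0.8201 -0.0054] F [-2.5122 -0.7702  6.0014] gap 0.17157320436952975
```

View pics/w7.png

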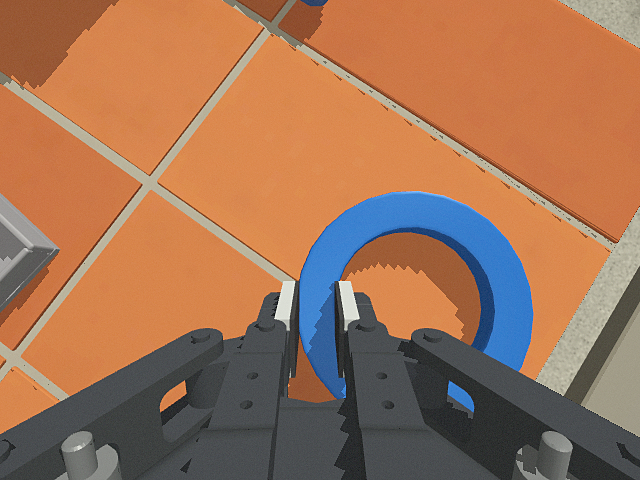

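View pics/d7.png

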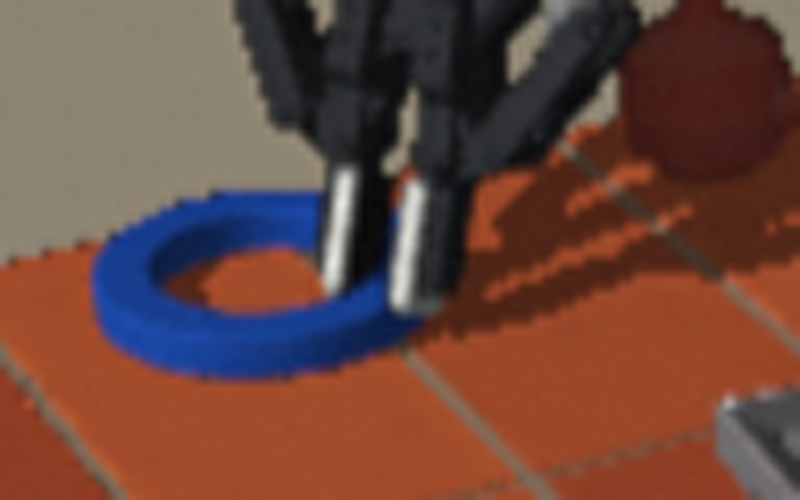

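```bash
python3 - <<'E'
from plan import *
s=manip.get_state(); M=R.from_rotvec(s['orientation']).as_matrix()
w=cam('wrist')
hsv=cv2.cvtColor(w['color'],cv2.COLOR_RGB2HSV); m=cv2.inRange(hsv,(105,120,40),(130,255,255)); m[:140]=0; m[:,560:]=0
cs,h=cv2.findContours(m,cv2.RETR_EXTERNAL,cv2.CHAIN_APPROX_NONE)
k=max(cs,key=cv2.contourArea)[:,0]
k=k[(k[:,0]>360)&(k[:,1]<380)]  # free outer edge, top face
P=np.array([onz(w,*p,.014)[:2] for p in k]); A=np.c_[2*P,np.ones(len(P))]; x=np.linalg.lstsq(A,(P**2).sum(1),rcond=None)[0]; print('circle',x[:2],np.sqrt(x[2]+x[:2]@x[:2]))
for c in ([x[0],x[1],.007],[.5055,.3625,.007]):
    print('ring in tool',M.T@(np.array(c)-s['tool_pos']),'axis',M.T@[0,0,1.])
E
```

```text
circle [0.49  0.368] 0.03367165942280538
ring in tool [ 0.009  0.055 -0.025] axis [ 0.386 -0.005 -0.922]
ring in tool [-0.     0.042 -0.028] axis [ 0.386 -0.005 -0.922]
```

apply_moves(deltas=[[0,0,0,0,0,0.005,0.0],[0,0,0,0,0,0.01,0.0],[0,0,0,0,0,0.02,0.0],[0,0,0,0,0,0.03,0.0],[0,0,0,0,0,0.03,0.0],[0,0,0,0,0,0,0.0]])

```text
time: 11.48
tool_pos: [0.5216, 0.3225, 0.0797]
orientation: [0.827, -2.637, 0.172]
ft_force: [0.6, -0.6, -3.7]
finger_gap: 0.169
```

```bash
python3 st.py; python3 - <<'E'
from h import *
cam('wrist','w8.png')
cam('side','d8.png')
E
```

```text
11.47 q [-0.1745  1.0527 -0.9524  1.2907  0.6575  1.5574  1.0527] p [0.5216 0.3225 0.0797] z [-0.3105 -0.2228 -0.9241] y [-0.5719  0.8203 -0.0056] F [ 0.6046 -0.6239 -3.6881] gap 0.16885915411763358
```

View pics/w8.png

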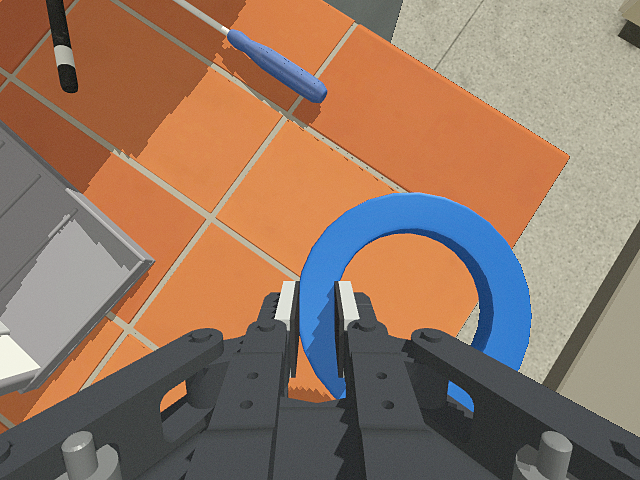

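View pics/d8.png

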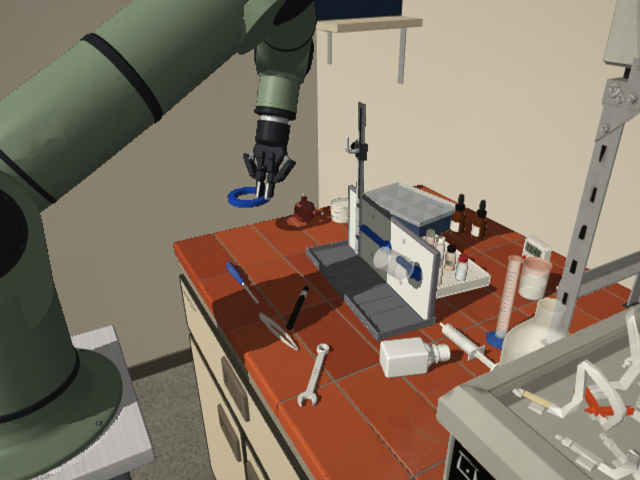

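```bash
python3 - <<'E'
from h import *
c=cam('scene');d=cam('side')
cv2.imwrite('pics/s9.png',cv2.resize(c['color'][100:200,210:270][:,:,::-1],(480,800)[:1]+(600,) if 0 else (360,600),interpolation=cv2.INTER_CUBIC))
cv2.imwrite('pics/d9.png',cv2.resize(d['color'][95:170,330:390][:,:,::-1],(480,600),interpolation=cv2.INTER_CUBIC))
E
```

```text
(no output)
```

View pics/s9.png

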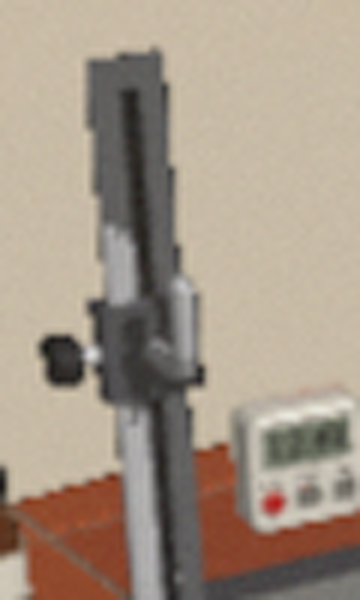

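View pics/d9.png

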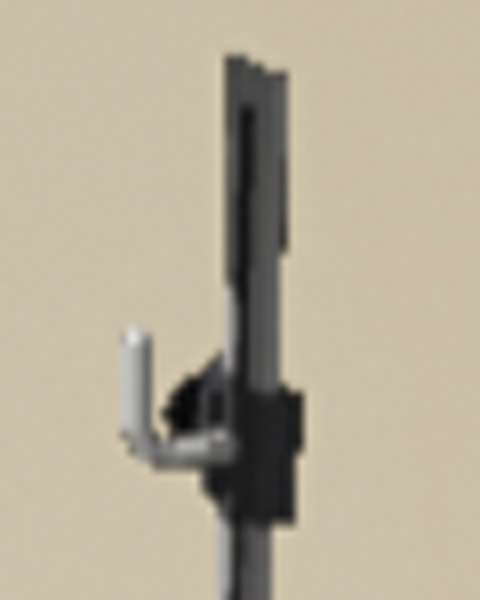

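```bash
python3 - <<'E'
from plan import *
c=cam('scene');d=cam('side')
S=lambda u,v:(c,210+u/6,100+v/6)
D=lambda u,v:(d,330+u/8,95+v/8)
S0=lambda u,v:(c,190+u/3,95+v/3); D0=lambda u,v:(d,290+u/2,90+v/2)
for n,a,b in [('tiptop',S(183,280),D(135,328)),('elbow',S(180,368),D(140,445)),('barpost',S(158,350),D(225,442)),('postL',S(90,62),D(228,57)),('postR',S(158,52),D(263,68))]:
    p=tri(a,b); print(n,p,proj(c,p)-a[1:],proj(d,p)-b[1:])
E
```

```text
tiptop [0.648 0.152 0.277] [-0.154 -0.469] [-0.157  0.438]
elbow [0.651 0.154 0.247] [-0.096 -0.272] [-0.099  0.255]
barpost [0.673 0.15  0.245] [-0.159 -0.457] [-0.167  0.434]
postL [0.679 0.161 0.339] [-0.017 -0.063] [-0.017  0.058]
postR [0.675 0.14  0.34 ] [-0.126 -0.472] [-0.13   0.448]
```

```bash
cat >> plan.py <<'E'
RT=np.array([0,.042,-.028])
def hang(al,C,az=-5): 
    M=goal(az,al+22.7); return M,np.array(C)-M@RT
E
python3 - <<'E'
from plan import *
s=manip.get_state(); q=s['qpos']
for al in (30,25,20,15):
    M,p=hang(al,[.575,.16,.265]); x,e,f=ik(p,M,q,.03); print(al,'start',p,x,round(e,4),round(f,4))
    M,p=hang(al,[.65,.153,.26]); x,e,f=ik(p,M,x,.03); print(al,'in',p,x,round(e,4),round(f,4))
    M,p=hang(al,[.65,.153,.219]); x,e,f=ik(p,M,x,.03); print(al,'down',p,x,round(e,4),round(f,4))
M,p=hang(22,[.575,.16,.265]); delta(M,p)
C=R.from_rotvec(s['orientation']).as_matrix();print(R.from_matrix(goal(-5,113)@C.T).as_rotvec()*57.3)
E
```

```text
30 start [0.588 0.117 0.243] [ 0.301  0.319 -0.945  2.158  1.306  0.649 -0.114] 0.0003 0.0054
30 in [0.663 0.11  0.238] [ 0.292  0.443 -0.894  2.013  1.339  0.673 -0.02 ] 0.0 0.0003
30 down [0.663 0.11  0.197] [ 0.259  0.51  -0.865  2.051  1.492  0.678 -0.169] 0.0 0.0008
25 start [0.59  0.117 0.244] [ 0.599  0.627 -1.5    2.213  1.602  1.086 -0.291] 0.0003 0.0042
25 in [0.665 0.11  0.239] [ 0.563  0.72  -1.407  2.069  1.658  1.071 -0.169] 0.0 0.0002
25 down [0.665 0.11  0.198] [ 0.52   0.786 -1.354  2.104  1.759  1.093 -0.253] 0.0 0.0003
20 start [0.592 0.116 0.246] [ 0.568  0.65  -1.5    2.274  1.732  1.157 -0.417] 0.0003 0.0042
20 in [0.667 0.109 0.241] [ 0.55   0.738 -1.408  2.131  1.798  1.12  -0.292] 0.0 0.0002
20 down [0.667 0.109 0.2  ] [ 0.505  0.811 -1.353  2.163  1.897  1.158 -0.368] 0.0 0.0003
15 start [0.593 0.116 0.248] [ 0.529  0.692 -1.5    2.332  1.852  1.264 -0.523] 0.0003 0.0041
15 in [0.668 0.109 0.243] [ 0.532  0.773 -1.411  2.189  1.933  1.202 -0.396] 0.0 0.0002
15 down [0.668 0.109 0.202] [ 0.485  0.85  -1.352  2.217  2.027  1.25  -0.463] 0.0 0.0003
t 11.78 rot deg [ 18.158 -66.905 -34.831] shift [ 0.071 -0.205  0.17 ] F [ 0.483  0.201 -3.074] gap 0.171
q now [-0.175  1.058 -0.95   1.293  0.659  1.556  1.052] ik [ 0.583  0.638 -1.5    2.252  1.684  1.123 -0.372] 0.00012039656899294688 0.0018774735186473655
[  0.256   0.296 -39.903]
```

apply_moves(deltas=[[0,0,-6.65,0.003,-0.025,0.04,0.0],[0,0,-6.65,0.003,-0.033,0.035,0.0],[0,0,-6.65,0.003,-0.033,0.03,0.0],[0,0,-6.65,0.003,-0.033,0.025,0.0],[0,0,-6.65,0.003,-0.033,0.02,0.0],[0,0,-6.65,0.003,-0.033,0.02,0.0]])

```text
time: 12.52
tool_pos: [0.5385, 0.1303, 0.2462]
orientation: [-0.127, -2.742, -0.017]
ft_force: [1.0, -1.0, -3.4]
finger_gap: 0.165
```

apply_moves(deltas=[[-0.6,-7,0,0,0,0,0.0],[-0.6,-7,0,0,0,0,0.0],[-0.6,-7,0,0,0,0,0.0],[-0.6,-7,0,0,0,0,0.0],[-0.6,-7,0,0,0,0,0.0]])

```text
time: 13.15
tool_pos: [0.5381, 0.1315, 0.2459]
orientation: [0.131, 2.919, -0.019]
ft_force: [1.5, -0.7, -3.6]
finger_gap: 0.163
```

```bash
python3 - <<'E'
from plan import *
M,p=hang(25,[.575,.16,.265]); delta(M,p)
E
```

```text
t 13.15 rot deg [ -2.451 -29.622   0.192] shift [ 0.052 -0.015 -0.002] F [ 1.492 -0.737 -3.63 ] gap 0.163
q now [ 0.364  0.39  -0.999  1.889  0.586  0.937  0.58 ] ik [ 0.378  0.367 -1.085  2.222  1.543  0.744 -0.343] 0.00012363962192713996 0.001929508552502102
```

apply_moves(deltas=[[-0.4,-5,0,0.008,-0.003,0,0.0],[-0.4,-5,0,0.008,-0.003,0,0.0],[-0.4,-5,0,0.008,-0.003,0,0.0],[-0.4,-5,0,0.008,-0.003,0,0.0],[-0.4,-5,0,0.006,-0.003,0,0.0],[-0.4,-4.6,0,0.006,0,0,0.0],[0,0,0,0,0,0,0.0]])

```text
time: 14.02
tool_pos: [0.5814, 0.1169, 0.2449]
orientation: [0.107, 2.407, -0.041]
ft_force: [0.1, -0.4, -3.1]
finger_gap: 0.171
```

```bash
python3 - <<'E'
from plan import *
M,p=hang(25,[.575,.16,.265]); delta(M,p)
M,p=hang(20,[.575,.16,.265]); delta(M,p)
cam('wrist','w10.png'); cam('side','d10.png'); cam('scene','s10.png')
E
```

```text
t 14.03 rot deg [-0.044 -0.321  0.086] shift [ 0.009 -0.    -0.001] F [ 0.068 -0.433 -3.05 ] gap 0.171
q now [ 0.113  0.259 -0.752  2.245  1.502  0.596 -0.366] ik [ 0.115  0.274 -0.746  2.233  1.522  0.598 -0.371] 2.371764313694481e-06 2.6141699600487194e-05
t 14.03 rot deg [-0.484 -5.302  0.085] shift [ 0.01  -0.001  0.001] F [ 0.068 -0.433 -3.05 ] gap 0.171
q now [ 0.113  0.259 -0.752  2.245  1.502  0.596 -0.366] ik [ 0.105  0.294 -0.775  2.293  1.735  0.68  -0.598] 3.5728924367643966e-05 0.0005380482515447105
```

View pics/w10.png

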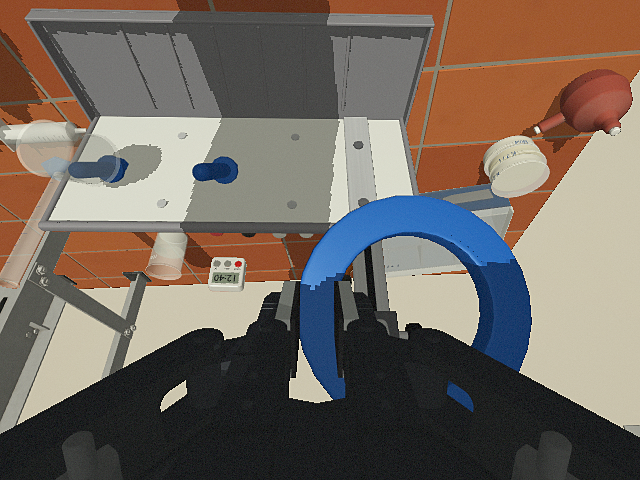

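View pics/d10.png

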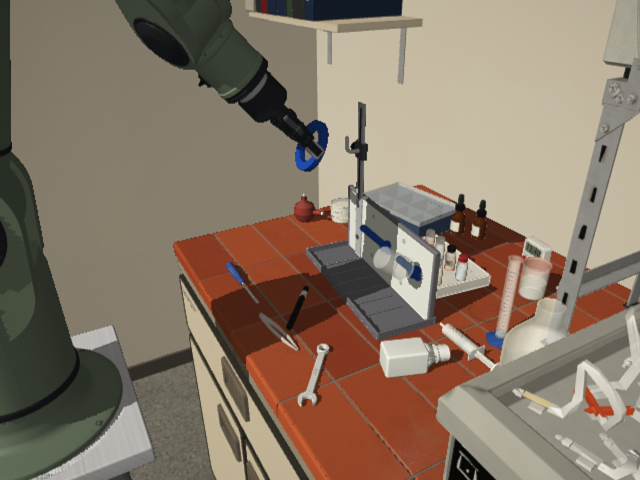

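View pics/s10.png

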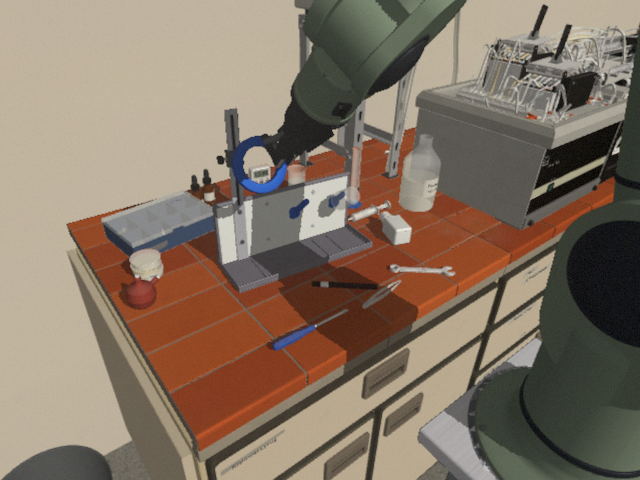

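apply_moves(deltas=[[-0.2,-2.5,0,0.003,0,0.0,0.0],[-0.2,-2.5,0,0.003,0,0.001,0.0],[-0.2,-2.5,0,0.003,0,0.001,0.0],[0,0,0,0,0,0,0.0]])

```text
time: 14.68
tool_pos: [0.5914, 0.1161, 0.2475]
orientation: [0.105, 2.276, -0.045]
ft_force: [0.8, 0.4, -2.6]
finger_gap: 0.167
```

```bash
python3 - <<'E'
from plan import *
M,p=hang(18,[.575,.16,.265]); delta(M,p)
c=cam('scene');d=cam('side')
s=manip.get_state();T=R.from_rotvec(s['orientation']).as_matrix()
rc=s['tool_pos']+T@RT; ax=T@np.array([.386,-.005,-.922]); print('pred centre',rc,'axis',ax)
a=np.linspace(0,2*np.pi,60); u=np.cross(ax,[0,0,1]);u/=np.linalg.norm(u);v=np.cross(ax,u)
for nm,cc,box in (('s11',c,(200,110,320,210)),('d11',d,(270,90,390,190))):
    im=cc['color'][:,:,::-1].copy()
    x0,y0,x1,y1=box; im=cv2.resize(im[y0:y1,x0:x1],None,fx=6,fy=6,interpolation=cv2.INTER_CUBIC)
    for r,col in ((.05,(0,255,0)),(.033,(0,255,255))):
      for o in (-.007,.007):
        pts=np.array([(proj(cc,rc+o*ax+r*(np.cos(t)*u+np.sin(t)*v))-[x0,y0])*6+3 for t in a]).astype(int)
        for q in pts: cv2.circle(im,tuple(int(z) for z in q),1,col if o<0 else (0,0,255),-1)
    cv2.imwrite('pics/'+nm+'.png',im)
E
```

```text
t 14.68 rot deg [-0.097  0.209  0.215] shift [ 0.001  0.    -0.001] F [ 0.768  0.359 -2.647] gap 0.167
q now [ 0.078  0.299 -0.765  2.321  1.811  0.722 -0.692] ik [ 0.08   0.301 -0.763  2.317  1.81   0.716 -0.682] 9.996825686030854e-07 1.4829108423227e-05
pred centre [0.574 0.16  0.266] axis [-0.949  0.081  0.305]
```

View pics/s11.png

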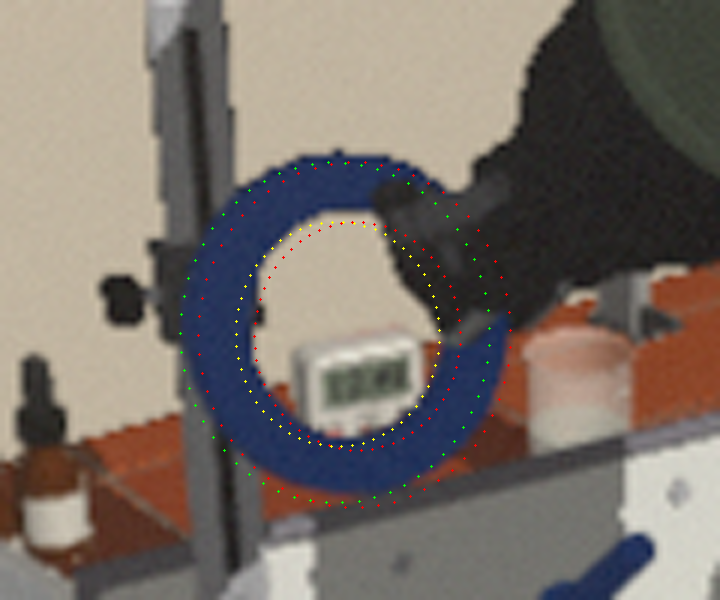

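View pics/d11.png

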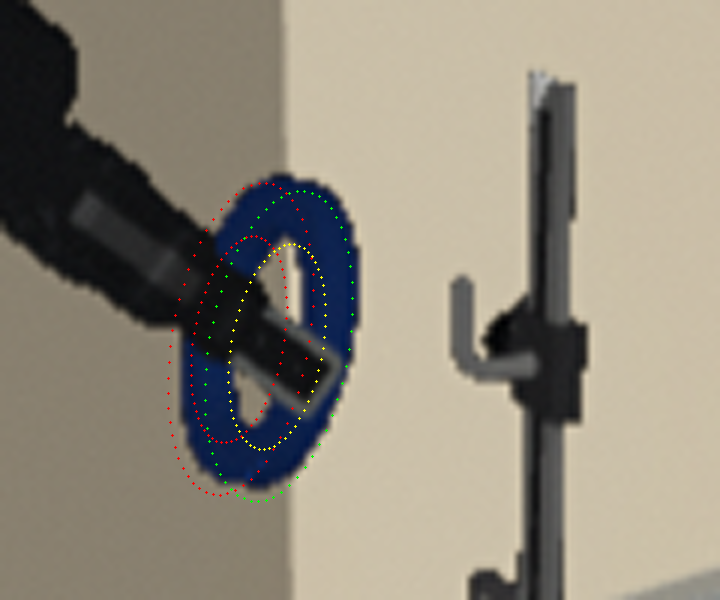

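```bash
python3 - <<'E'
from plan import *
c=cam('scene');d=cam('side')
def m(cc,box):
    hsv=cv2.cvtColor(cc['color'],cv2.COLOR_RGB2HSV); k=cv2.inRange(hsv,(105,120,30),(130,255,255)); z=np.zeros_like(k);x0,y0,x1,y1=box;z[y0:y1,x0:x1]=k[y0:y1,x0:x1]
    n,l,st,_=cv2.connectedComponentsWithStats(z); i=1+np.argmax(st[1:,4]); ys,xs=np.where(l==i)
    t=ys.min();b=ys.max(); return (xs[ys==t].mean(),t-.5),(xs[ys==b].mean(),b+.5),(xs.min(),xs.max())
a=m(c,(200,110,320,210)); b=m(d,(270,90,390,190)); print(a,b)
T=tri((c,*a[0]),(d,*b[0]));B=tri((c,*a[1]),(d,*b[1])); print('top',T,'bot',B,'mid',(T+B)/2,'len',np.linalg.norm(T-B),'dir',(T-B)/np.linalg.norm(T-B))
# predicted silhouettes extremes via same procedure
s=manip.get_state();TT=R.from_rotvec(s['orientation']).as_matrix()
rc=s['tool_pos']+TT@RT; ax=TT@np.array([.386,-.005,-.922]); u=np.cross(ax,[0,0,1]);u/=np.linalg.norm(u);v=np.cross(ax,u)
th=np.linspace(0,2*np.pi,720)
def ext(cc):
    P=np.array([proj(cc,rc+o*ax+.05*(np.cos(t)*u+np.sin(t)*v)) for t in th for o in(-.007,.007)]); return P[P[:,1].argmin()],P[P[:,1].argmax()]
e=ext(c);f=ext(d);T2=tri((c,*e[0]),(d,*f[0]));B2=tri((c,*e[1]),(d,*f[1])); print('pred',e,f,T2,B2,(T2+B2)/2,'len',np.linalg.norm(T2-B2),(T2-B2)/np.linalg.norm(T2-B2))
E
```

```text
((np.float64(257.14285714285717), np.float64(134.5)), (np.float64(257.5), np.float64(190.5)), (np.int64(230), np.int64(283))) ((np.float64(316.0), np.float64(118.5)), (np.float64(327.0), np.float64(149.5)), (np.int64(306), np.int64(328)))
top [0.58  0.155 0.321] bot [0.595 0.159 0.234] mid [0.587 0.157 0.278] len 0.08779066097949702 dir [-0.164 -0.056  0.985]
pred (array([258.464, 136.412]), array([258.618, 193.966])) (array([313.363, 119.821]), array([312.287, 172.936])) [0.575 0.155 0.319] [0.574 0.162 0.212] [0.574 0.159 0.265] len 0.10777594385442861 [ 0.011 -0.063  0.998]
```

```bash
python3 - <<'E'
from plan import *
c=cam('scene');d=cam('side')
def m(cc,box):
    hsv=cv2.cvtColor(cc['color'],cv2.COLOR_RGB2HSV); k=cv2.inRange(hsv,(105,120,30),(130,255,255)); z=np.zeros_like(k);x0,y0,x1,y1=box;z[y0:y1,x0:x1]=k[y0:y1,x0:x1]
    ys,xs=np.where(z>0); t=ys.min();b=ys.max(); return (xs[ys==t].mean(),t-.5),(xs[ys==b].mean(),b+.5),(xs.min(),xs.max())
a=m(c,(225,110,320,195)); b=m(d,(290,90,340,180)); print(a,b)
T=tri((c,*a[0]),(d,*b[0]));B=tri((c,*a[1]),(d,*b[1])); print('top',T,'bot',B,'mid',(T+B)/2,'len',np.linalg.norm(T-B),'dir',(T-B)/np.linalg.norm(T-B))
E
```

```text
((np.float64(257.5), np.float64(134.5)), (np.float64(257.5), np.float64(190.5)), (np.int64(230), np.int64(283))) ((np.float64(316.0), np.float64(118.5)), (np.float64(311.5), np.float64(169.5)), (np.int64(301), np.int64(328)))
top [0.58  0.154 0.321] bot [0.573 0.164 0.219] mid [0.577 0.159 0.27 ] len 0.10293321162238996 dir [ 0.063 -0.096  0.993]
```

apply_moves(deltas=[[0,0,0,0.01,-0.001,-0.006,0.0],[0,0,0,0.012,-0.001,-0.005,0.0],[0,0,0,0.012,-0.001,0,0.0],[0,0,0,0.006,-0.001,0,0.0],[0,0,0,0,0,0,0.0]])

```text
time: 15.6
tool_pos: [0.6318, 0.1123, 0.2369]
orientation: [0.105, 2.274, -0.044]
ft_force: [-0.6, -0.3, -3.3]
finger_gap: 0.171
```

```bash
cat > look.py <<'E'
from plan import *
import sys
n=sys.argv[1]
c=cam('scene');d=cam('side')
s=manip.get_state();T=R.from_rotvec(s['orientation']).as_matrix()
print(round(s['time'],2),s['tool_pos'],'pred ring',s['tool_pos']+T@RT+[.003,0,.004],'F',s['ft_force'],'gap',round(s['finger_gap'],3),'q',s['qpos'])
cat=[]
for cc,box in ((c,(210,110,300,200)),(d,(300,100,390,190))):
    x0,y0,x1,y1=box; cat.append(cv2.resize(cc['color'][y0:y1,x0:x1,::-1],(400,400),interpolation=cv2.INTER_CUBIC))
cv2.imwrite('pics/%s.png'%n,np.hstack(cat))
E
python3 look.py l1
```

```text
15.7 [0.631 0.113 0.237] pred ring [0.617 0.156 0.259] F [-0.271 -0.139 -3.127] gap 0.168 q [ 0.093  0.374 -0.732  2.254  1.87   0.719 -0.672]
```

View pics/l1.png

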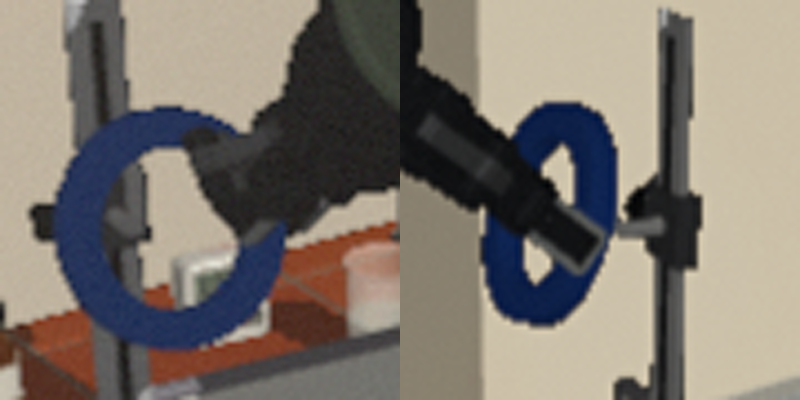

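```bash
python3 - <<'E'
from h import *
c=cam('scene'); cv2.imwrite('pics/z1.png',cv2.convertScaleAbs(cv2.resize(c['color'][125:195,215:285,::-1],(600,600),interpolation=cv2.INTER_CUBIC),alpha=1.6,beta=20))
w=cam('wrist'); cv2.imwrite('pics/z2.png',cv2.convertScaleAbs(w['color'][:,:,::-1],alpha=1.5,beta=20))
E
```

```text
(no output)
```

View pics/z1.png

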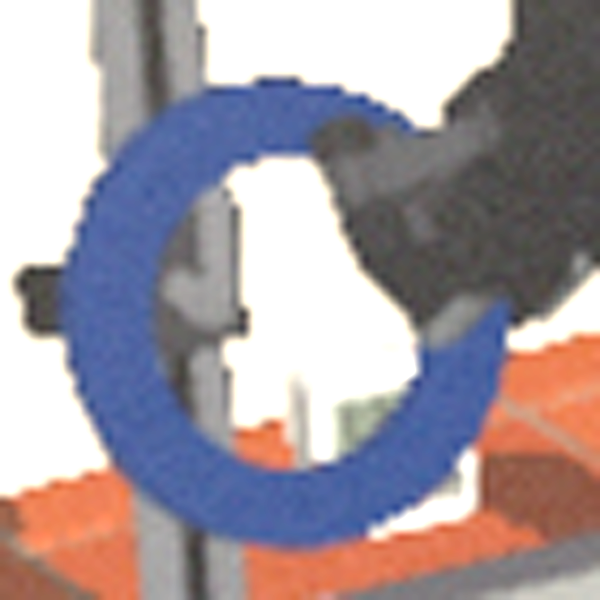

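View pics/z2.png

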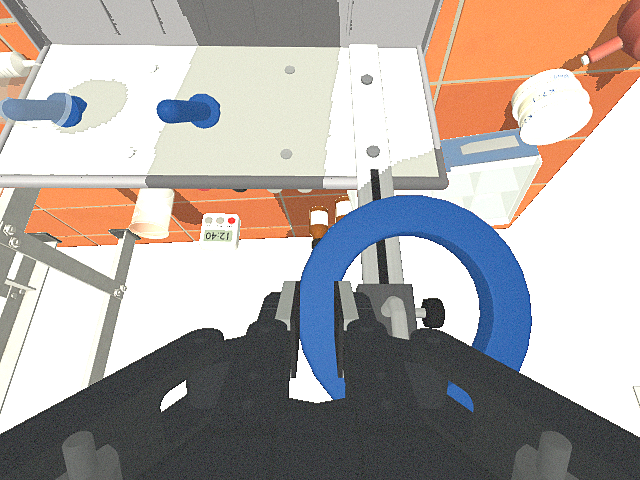

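apply_moves(deltas=[[0,0,0,0.008,-0.001,0,0.0],[0,0,0,0.008,-0.001,0,0.0],[0,0,0,0.008,-0.001,0,0.0],[0,0,0,0.008,-0.001,0,0.0],[0,0,0,0.001,0,0,0.0],[0,0,0,0,0,0,0.0]])

```text
time: 16.55
tool_pos: [0.6644, 0.1086, 0.2369]
orientation: [0.104, 2.274, -0.044]
ft_force: [-0.2, -0.8, -2.6]
finger_gap: 0.17
```

```bash
python3 look.py l2; python3 - <<'E'
from h import *
w=cam('wrist'); cv2.imwrite('pics/z3.png',cv2.convertScaleAbs(w['color'][:,:,::-1],alpha=1.5,beta=20))
c=cam('side'); cv2.imwrite('pics/z4.png',cv2.convertScaleAbs(cv2.resize(c['color'][100:180,315:385,::-1],(525,600),interpolation=cv2.INTER_CUBIC),alpha=1.6,beta=20))
E
```

```text
16.65 [0.664 0.109 0.237] pred ring [0.65  0.152 0.259] F [ 0.39   0.742 -2.977] gap 0.166 q [ 0.106  0.413 -0.706  2.187  1.874  0.694 -0.617]
```

View pics/l2.png

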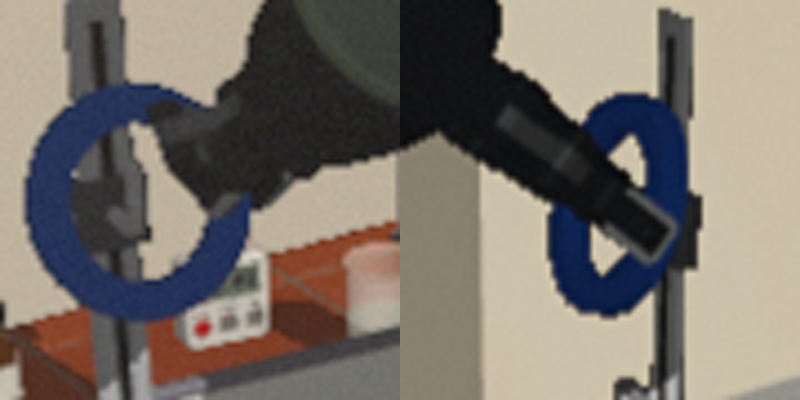

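View pics/z4.png

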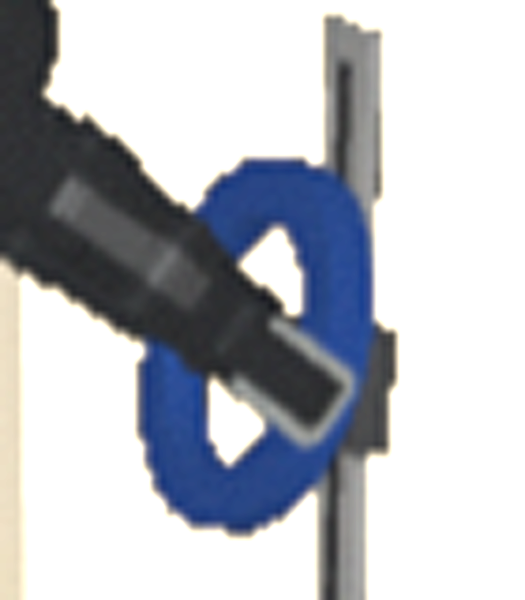

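View pics/z3.png

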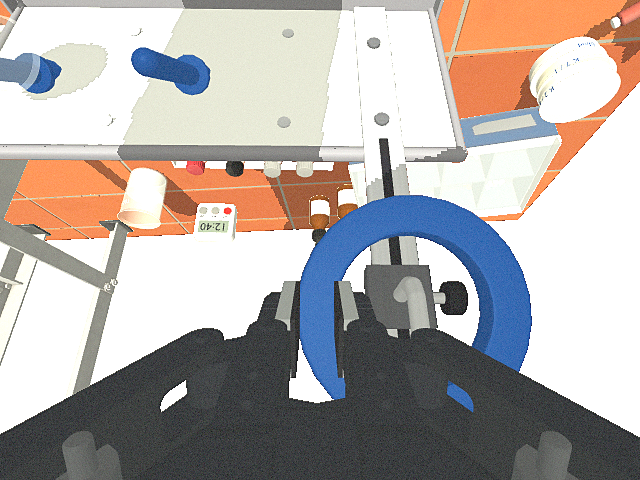

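```bash
cat > top.py <<'E'
from plan import *
c=cam('scene');d=cam('side')
def m(cc,box):
    hsv=cv2.cvtColor(cc['color'],cv2.COLOR_RGB2HSV); k=cv2.inRange(hsv,(105,120,30),(130,255,255)); z=np.zeros_like(k);x0,y0,x1,y1=box;z[y0:y1,x0:x1]=k[y0:y1,x0:x1]
    ys,xs=np.where(z>0); t=ys.min();b=ys.max(); return (xs[ys==t].mean(),t-.5),(xs[ys==b].mean(),b+.5),(xs.min(),xs.max()),(t,b)
a=m(c,(205,110,290,195)); b=m(d,(310,90,385,185)); print(a,b)
T=tri((c,*a[0]),(d,*b[0]));B=tri((c,*a[1]),(d,*b[1])); print('top',T,'bot',B,'mid',(T+B)/2,'len',np.linalg.norm(T-B),'dir',(T-B)/np.linalg.norm(T-B))
s=manip.get_state();TT=R.from_rotvec(s['orientation']).as_matrix()
rc=s['tool_pos']+TT@RT+[.003,0,.004]
for al in (18,21,24):
    f=np.array([.996,-.087,0]);ca,sa=np.cos(np.radians(al)),np.sin(np.radians(al)); ax=np.array([-f[0]*ca,-f[1]*ca,sa]); u=np.cross(ax,[0,0,1]);u/=np.linalg.norm(u);v=np.cross(ax,u)
    th=np.linspace(0,2*np.pi,720)
    for cc in (c,d):
        P=np.array([proj(cc,rc+o*ax+.05*(np.cos(t)*u+np.sin(t)*v)) for t in th for o in(-.007,.007)]); print(al,'pred',P[P[:,1].argmin()],P[P[:,1].argmax()],P[:,0].min(),P[:,0].max())
E
python3 top.py
```

```text
((np.float64(241.0), np.float64(128.5)), (np.float64(239.6), np.float64(181.5)), (np.int64(216), np.int64(266)), (np.int64(129), np.int64(181))) ((np.float64(351.0), np.float64(121.5)), (np.float64(347.0), np.float64(170.5)), (np.int64(334), np.int64(364)), (np.int64(122), np.int64(170)))
top [0.653 0.145 0.308] bot [0.652 0.157 0.204] mid [0.652 0.151 0.256] len 0.10468435195909337 dir [ 0.003 -0.114  0.994]
18 pred [240.455 127.683] [241.751 181.644] 213.71212383719265 265.8926443236954
18 pred [349.173 119.132] [347.223 170.79 ] 331.93265567681135 364.6530775845609
21 pred [239.893 127.556] [242.219 181.519] 213.649503134642 265.97728709995556
21 pred [350.313 119.238] [346.124 170.745] 331.3576604086384 365.22444816919455
24 pred [239.346 127.504] [240.034 181.544] 213.58713899246368 266.0675390915584
24 pred [351.435 119.413] [345.153 170.638] 330.7453050711466 365.8245465067089
```

apply_moves(deltas=[[0,0,0,0,0,-0.005,0.0],[0,0,0,0,0,-0.005,0.0],[0,0,0,0,0,-0.003,0.0],[0,0,0,0,0,0,0.0]])

```text
time: 17.35
tool_pos: [0.6644, 0.1085, 0.2235]
orientation: [0.104, 2.274, -0.044]
ft_force: [-1.0, -0.3, -2.0]
finger_gap: 0.166
```

```bash
python3 look.py l3
```

```text
17.45 [0.665 0.109 0.224] pred ring [0.65  0.152 0.246] F [-1.063  0.192 -3.009] gap 0.169 q [ 0.103  0.442 -0.708  2.196  1.917  0.718 -0.658]
```

apply_moves(deltas=[[0,0,0,0,0,-0.004,0.0],[0,0,0,0,0,-0.004,0.0],[0,0,0,0,0,0,0.0]])

```text
time: 17.82
tool_pos: [0.6644, 0.1085, 0.2155]
orientation: [0.104, 2.274, -0.044]
ft_force: [0.1, 0.3, -2.2]
finger_gap: 0.168
```

```bash
python3 look.py l4
```

```text
17.93 [0.665 0.109 0.216] pred ring [0.65  0.152 0.238] F [ 0.864 -0.886 -2.502] gap 0.165 q [ 0.102  0.46  -0.709  2.202  1.942  0.733 -0.681]
```

View pics/l4.png

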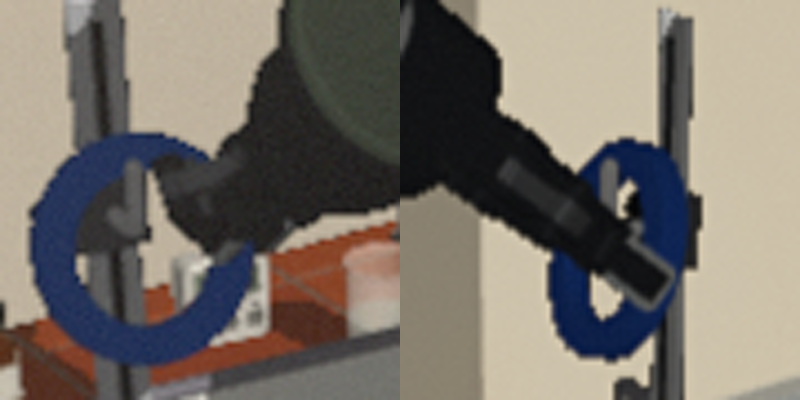

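apply_moves(deltas=[[0,0,0,0,0,-0.004,0.0],[0,0,0,0,0,-0.004,0.0],[0,0,0,0,0,-0.002,0.0],[0,0,0,0,0,0,0.0]])

```text
time: 18.42
tool_pos: [0.6645, 0.1085, 0.2057]
orientation: [0.104, 2.274, -0.044]
ft_force: [0.8, -0.1, -2.9]
finger_gap: 0.166
```

```bash
python3 look.py l5
```

```text
18.52 [0.665 0.109 0.206] pred ring [0.65  0.152 0.228] F [ 0.824 -0.531 -3.715] gap 0.169 q [ 0.1    0.483 -0.711  2.209  1.972  0.753 -0.709]
```

View pics/l5.png

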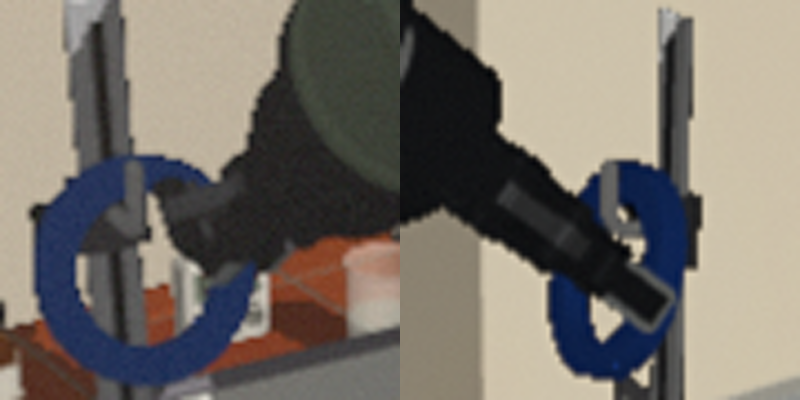

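apply_moves(deltas=[[0,0,0,0,0,-0.002,0.0],[0,0,0,0,0,-0.001,0.0],[0,0,0,0,0,0,0.0]])

```text
time: 18.9
tool_pos: [0.6645, 0.1085, 0.2029]
orientation: [0.104, 2.274, -0.044]
ft_force: [0.9, 0.3, -3.0]
finger_gap: 0.167
```

```bash
python3 st.py; sleep 0; python3 st.py
```

```text
18.9 q [ 0.0994  0.4897 -0.7113  2.2112  1.9811  0.7589 -0.717 ] p [0.6645 0.1085 0.2029] z [ 0.7588 -0.0667 -0.6479] y [0.0901 0.9959 0.003 ] F [ 0.9415  0.2622 -2.958 ] gap 0.16673520321500715
18.9 q [ 0.0994  0.4897 -0.7113  2.2112  1.9811  0.7589 -0.717 ] p [0.6645 0.1085 0.2029] z [ 0.7588 -0.0667 -0.6479] y [0.0901 0.9959 0.003 ] F [ 0.9415  0.2622 -2.958 ] gap 0.16673520321500715
```

Lower in 1 mm steps now, watching the force.

apply_moves(deltas=[[0,0,0,0,0,-0.001,0.0],[0,0,0,0,0,-0.001,0.0],[0,0,0,0,0,-0.001,0.0],[0,0,0,0,0,0,0.0]])

```text
time: 19.4
tool_pos: [0.6645, 0.1085, 0.1999]
orientation: [0.104, 2.274, -0.044]
ft_force: [-0.7, -0.6, -3.2]
finger_gap: 0.165
```

apply_moves(deltas=[[0,0,0,0,0,-0.001,0.0],[0,0,0,0,0,-0.001,0.0],[0,0,0,0,0,0,0.0]])

```text
time: 19.77
tool_pos: [0.6646, 0.1085, 0.198]
orientation: [0.104, 2.273, -0.044]
ft_force: [-0.1, 1.3, -2.1]
finger_gap: 0.167
```

apply_moves(deltas=[[0,0,0,0,0,-0.001,0.0],[0,0,0,0,0,-0.001,0.0],[0,0,0,0,0,0,0.0]])

```text
time: 20.15
tool_pos: [0.665, 0.1088, 0.1965]
orientation: [0.104, 2.272, -0.044]
ft_force: [1.5, 1.7, 2.5]
finger_gap: 0.167
```

apply_moves(deltas=[[0,0,0,0,0,0,0.0],[0,0,0,0,0,0,0.0],[0,0,0,0,0,0,0.0]])

```text
time: 20.52
tool_pos: [0.6648, 0.1087, 0.1964]
orientation: [0.104, 2.273, -0.044]
ft_force: [3.3, 3.1, 5.0]
finger_gap: 0.166
```

```bash
python3 look.py l6;python3 - <<'E'
from h import *
w=cam('wrist'); cv2.imwrite('pics/z6.png',cv2.convertScaleAbs(w['color'][:,:,::-1],alpha=1.5,beta=20))
E
```

```text
20.62 [0.665 0.109 0.196] pred ring [0.65  0.152 0.219] F [2.762 3.111 5.009] gap 0.169 q [ 0.098  0.506 -0.712  2.215  2.001  0.773 -0.735]
```

View pics/l6.png

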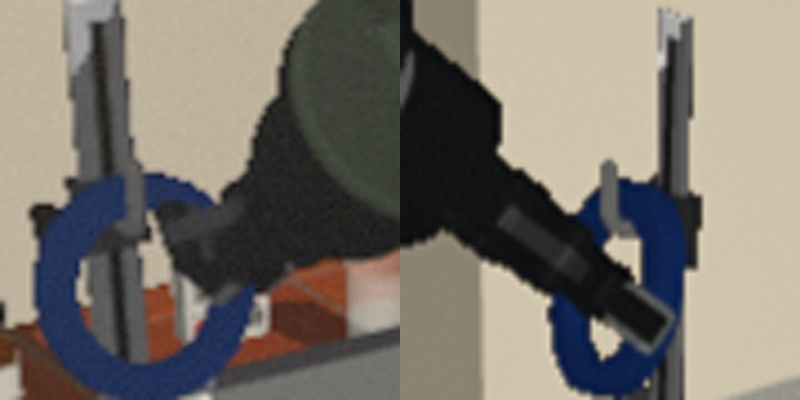

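View pics/z6.png

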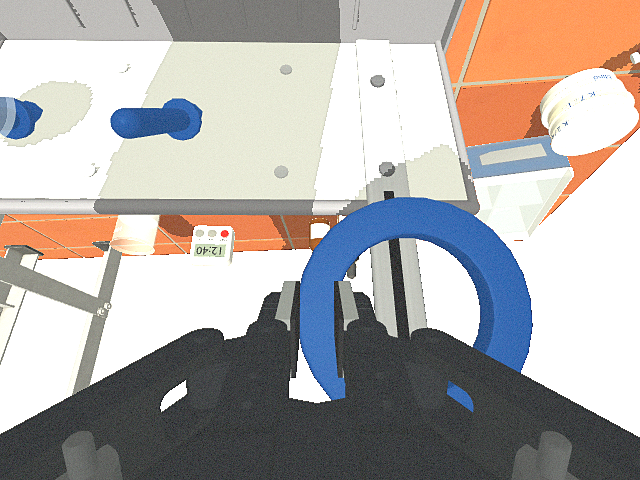

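apply_moves(deltas=[[0,0,0,0,0,0.0005,0.0],[0,0,0,0,0,0,0.02],[0,0,0,0,0,0,0.03],[0,0,0,0,0,0,0.036],[0,0,0,0,0,0,0.036],[0,0,0,0,0,0,0.036]])

```text
time: 21.42
tool_pos: [0.6645, 0.1084, 0.1964]
orientation: [0.104, 2.274, -0.044]
ft_force: [-0.3, 0.2, 0.6]
finger_gap: 0.423
```

```bash
python3 look.py l7;python3 - <<'E'
from h import *
w=cam('wrist'); cv2.imwrite('pics/z7.png',cv2.convertScaleAbs(w['color'][:,:,::-1],alpha=1.5,beta=20))
E
```

```text
21.52 [0.665 0.108 0.197] pred ring [0.65  0.152 0.219] F [-0.76   0.734  0.21 ] gap 0.421 q [ 0.098  0.505 -0.712  2.215  2.     0.772 -0.734]
```

View pics/l7.png

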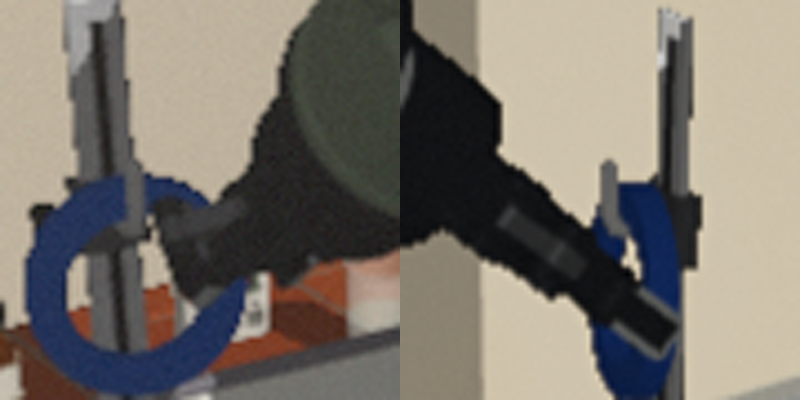

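View pics/z7.png

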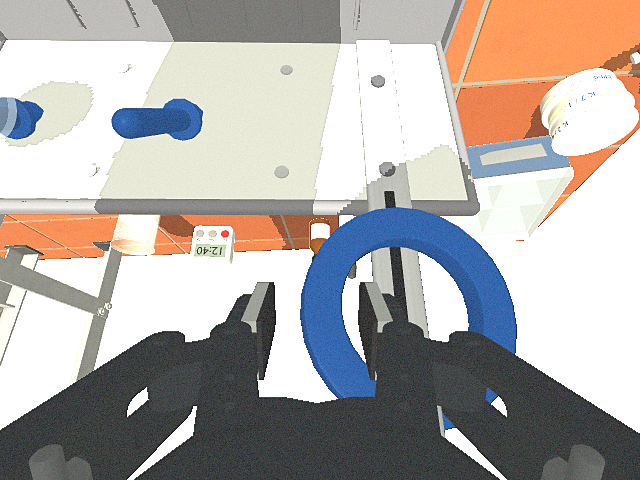

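apply_moves(deltas=[[0,0,0,-0.008,0.001,0,0.036],[0,0,0,-0.015,0.0015,0,0.036],[0,0,0,-0.025,0.0025,0.002,0.036],[0,0,0,-0.03,0,0.005,0.036],[0,0,0,-0.03,-0.01,0.01,0.036]])

```text
time: 22.2
tool_pos: [0.5558, 0.1049, 0.2143]
orientation: [0.103, 2.273, -0.043]
ft_force: [-85.3, -34.9, -71.5]
finger_gap: 0.423
```

```bash
python3 look.py l8; python3 -c "
from h import *
c=cam('side','d12.png')"
```

```text
22.3 [0.557 0.105 0.216] pred ring [0.542 0.148 0.239] F [ 0.17  -0.303  0.103] gap 0.418 q [ 0.164  0.365 -0.912  2.432  1.921  0.855 -0.842]
```

View pics/l8.png

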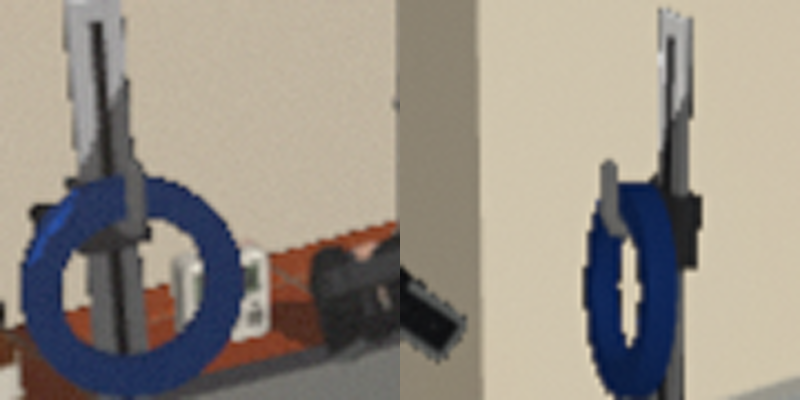

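View pics/d12.png

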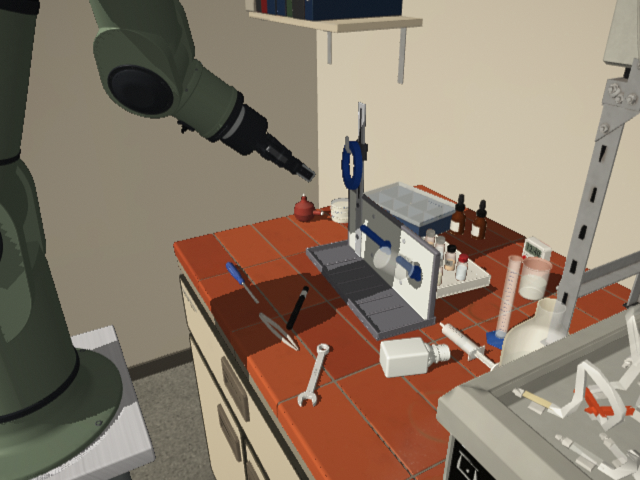

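apply_moves(deltas=[[0,0,0,0.004,0,0.006,0.036],[0.4,5,0,0.002,-0.005,0.01,0.05],[0.5,6,0,0,-0.01,0.01,0.06],[0.5,6,0,0,-0.02,0,0.068],[0.5,6,0,0,-0.02,0,0.068],[0.5,6,0,0,-0.02,0,0.068]])

```text
time: 23.1
tool_pos: [0.5607, 0.0385, 0.2323]
orientation: [0.126, 2.683, -0.068]
ft_force: [0.4, -0.5, -0.3]
finger_gap: 0.795
```

```bash
python3 st.py; python3 - <<'E'
from h import *
c=cam('scene');d=cam('side')
a=cv2.resize(c['color'][170:230,275:325,::-1],(400,480),interpolation=cv2.INTER_CUBIC);b=cv2.resize(d['color'][210:270,350:400,::-1],(400,480),interpolation=cv2.INTER_CUBIC)
cv2.imwrite('pics/peg.png',cv2.convertScaleAbs(np.hstack([a,b]),alpha=1.4,beta=15))
E
```

```text
23.1 q [ 0.4408  0.2735 -0.8648  2.1058  0.8279  0.5982  0.4738] p [0.5607 0.0385 0.2323] z [ 0.4367 -0.0689 -0.8969] y [ 0.1001  0.9946 -0.0276] F [ 0.3827 -0.536  -0.2938] gap 0.7945156694500473
```

View pics/peg.png

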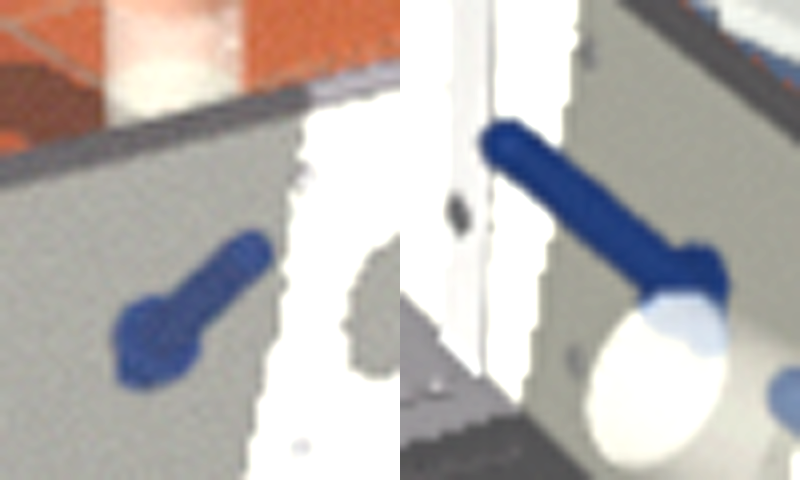

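```bash
python3 - <<'E'
from plan import *
c=cam('scene');d=cam('side')
S=lambda u,v:(c,275+u/8-.5+.0,170+v/8-.5+.0); D=lambda u,v:(d,350+(u-400)/8-.5,210+v/8-.5)
yaw=np.radians(-6.2);X=np.array([np.cos(yaw),np.sin(yaw),0]);Y=np.array([-X[1],X[0],0]);Z=np.array([0,0,1.])
pd=(-X+Z)/np.sqrt(2)
p=tri(S(252,249),D(507,143)); print('sph',p,proj(c,p)-S(252,249)[1:],proj(d,p)-D(507,143)[1:])
for O in ([.6218,.0404,0],[.619,.036,0]):
    q=p-O; print('rack frame',q@X,q@Y,q[2])
org=p-.06825*pd; print('peg origin',org,'rack x',(org-[.6218,.0404,0])@X)
for t in (0,.03,.06825,.075): print(t,[(proj(cc,org+t*pd)-off)*8 + 4 for cc,off in ((c,[275,170]),(d,[350,210]))])
E
```

```text
sph [0.608 0.027 0.141] [0.008 0.019] [ 0.011 -0.02 ]
rack frame -0.01184335357834651 -0.015242301607888559 0.14057999905822752
rack frame -0.009534928044330504 -0.010565639170433502 0.14057999905822752
peg origin [0.656 0.021 0.092] rack x 0.03641668423763539
0 [array([164.093, 331.264]), array([278.28, 284.51])]
0.03 [array([201.446, 296.398]), array([204.677, 223.599])]
0.06825 [array([252.067, 249.149]), array([107.087, 142.837])]
0.075 [array([261.373, 240.463]), array([ 89.41 , 128.209])]
```

```bash
cat >> plan.py <<'E'
yaw=np.radians(-6.2);X=np.array([np.cos(yaw),np.sin(yaw),0]);Y=np.array([-X[1],X[0],0]);Z=np.array([0,0,1.])
pd=(-X+Z)/np.sqrt(2); PO=np.array([.656,.021,.092])
E
python3 - <<'E'
from plan import *
q0=manip.get_state()['qpos']
mid=np.array([.541,-.2005,0]); m=np.array([np.cos(np.radians(-20.4)),np.sin(np.radians(-20.4)),0])
for lean in (0,10,15,20,25):
    L=90-lean
    M=goal(-20.4,L); tip=mid-.003*m+np.array([0,0,.008+.011*np.sin(np.radians(lean))]); p=tip+.032*M[:,2]
    bt=M.T@(mid+.073*m+[0,0,.022]-p); # mouth in tool
    x,e,f=ik(p,M,q0,.03); print(lean,'pick',p,x,round(e,4),round(f,4))
    for t in (.1,.0):
        M2=goal(-6.2,L+45); p2=PO+t*pd-M2@bt; x,e,f=ik(p2,M2,x,.03); print('   place',t,p2,x,round(e,4),round(f,4))
E
```

```text
0 pick [ 0.538 -0.199 -0.024] [ 0.716  0.862 -0.676  1.846  0.797  0.727  0.797] 0.0001 0.0012
   place 0.1 [0.5   0.038 0.184] [ 0.342  0.989 -0.867  1.277  0.282  1.84   0.931] 0.0002 0.0016
   place 0.0 [0.57  0.03  0.113] [ 0.261  1.156 -0.809  1.037  0.366  1.896  1.004] 0.0001 0.0004
10 pick [ 0.543 -0.201 -0.022] [ 0.647  0.78  -0.557  1.998  1.025  0.469  0.543] 0.0001 0.0003
   place 0.1 [0.506 0.037 0.182] [ 0.384  0.894 -0.899  1.392  0.336  1.677  0.923] 0.0002 0.0018
   place 0.0 [0.576 0.03  0.111] [ 0.308  1.059 -0.836  1.189  0.418  1.708  0.981] 0.0 0.0003
15 pick [ 0.546 -0.202 -0.02 ] [ 0.605  0.753 -0.495  2.069  1.283  0.367  0.273] 0.0002 0.0027
   place 0.1 [0.509 0.037 0.181] [ 0.435  0.873 -0.981  1.451  0.4    1.613  0.877] 0.0002 0.002
   place 0.0 [0.579 0.029 0.11 ] [ 0.355  1.033 -0.911  1.264  0.487  1.632  0.933] 0.0 0.0003
20 pick [ 0.548 -0.203 -0.018] [ 0.764  0.813 -0.716  2.127  1.665  0.511 -0.046] 0.0003 0.0043
   place 0.1 [0.512 0.037 0.18 ] [ 0.559  0.964 -1.265  1.508  0.595  1.638  0.704] 0.0002 0.002
   place 0.0 [0.582 0.029 0.109] [ 0.469  1.102 -1.179  1.335  0.696  1.649  0.781] 0.0 0.0003
25 pick [ 0.551 -0.204 -0.016] [ 0.882  0.891 -0.882  2.187  1.899  0.671 -0.211] 0.0003 0.0045
   place 0.1 [0.515 0.036 0.18 ] [ 0.627  1.031 -1.446  1.57   0.738  1.657  0.586] 0.0002 0.002
   place 0.0 [0.585 0.029 0.109] [ 0.539  1.155 -1.35   1.409  0.848  1.656  0.676] 0.0 0.0003
```

```bash
python3 - <<'E'
from plan import *
delta(goal(-20.4,75),[.546,-.202,.14])
E
```

```text
t 23.3 rot deg [  4.134  10.751 -14.561] shift [-0.015 -0.24  -0.092] F [-0.701  0.044 -0.456] gap 0.797
q now [ 0.44   0.274 -0.865  2.108  0.838  0.597  0.461] ik [ 0.828  0.514 -0.786  1.993  0.739  0.627  0.794] 3.529413831763373e-05 0.0005407945556980595
```

apply_moves(deltas=[[0.6,1.5,-2.1,-0.003,-0.035,0,0.068],[0.6,1.5,-2.1,-0.003,-0.035,0,0.068],[0.6,1.5,-2.1,-0.003,-0.035,0,0.068],[0.6,1.5,-2.1,-0.003,-0.035,-0.01,0.068],[0.6,1.5,-2.1,-0.003,-0.035,-0.02,0.068],[0.6,1.6,-2.1,0,-0.035,-0.03,0.068],[0.5,1.6,-2.0,0,-0.03,-0.03,0.068],[0,0,0,0,0,0,0.068]])

```text
time: 24.3
tool_pos: [0.5448, -0.2023, 0.1397]
orientation: [0.513, 2.84, -0.069]
ft_force: [-0.4, 0.4, 0.0]
finger_gap: 0.798
```

```bash
python3 - <<'E'
from plan import *
delta(goal(-20.4,75),[.546,-.202,.14])
cam('wrist','w20.png');cam('side','d20.png')
E
```

```text
t 24.3 rot deg [ 0.041 -0.17   0.085] shift [0.001 0.    0.   ] F [-0.434  0.371  0.041] gap 0.798
q now [ 0.792  0.499 -0.734  1.994  0.698  0.61   0.827] ik [ 0.792  0.5   -0.734  1.994  0.699  0.607  0.827] 9.26843702234313e-08 1.7598848117545953e-06
```

View pics/w20.png

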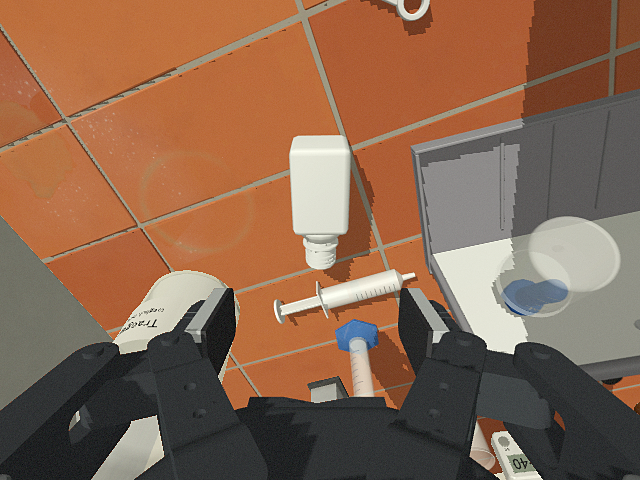

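View pics/d20.png

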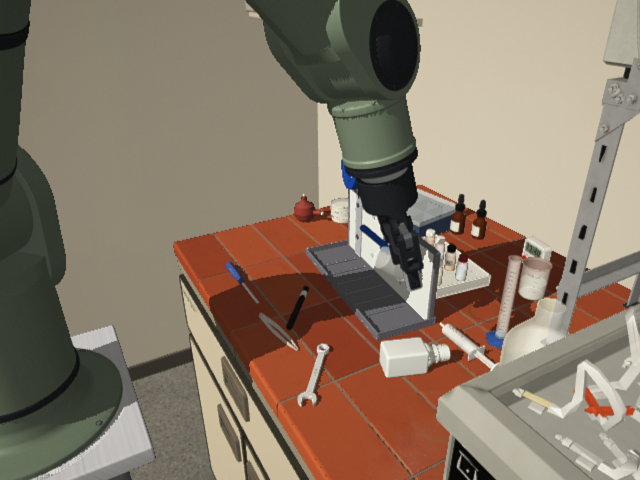

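```bash
python3 - <<'E'
from plan import *
w=cam('wrist'); im=w['color']
hsv=cv2.cvtColor(im,cv2.COLOR_RGB2HSV); k=cv2.inRange(hsv,(0,0,150),(180,60,255)); z=np.zeros_like(k); z[125:272,275:365]=k[125:272,275:365]
n,l,st,_=cv2.connectedComponentsWithStats(z); i=1+np.argmax(st[1:,4]); ys,xs=np.where(l==i); print(st[i])
Lp=[];Rp=[]
for r in range(155,228,4):
    x=xs[ys==r]; Lp.append(onz(w,x.min()-.5,r,.044)[:2]); Rp.append(onz(w,x.max()+.5,r,.044)[:2])
Lp=np.array(Lp);Rp=np.array(Rp); mid=(Lp+Rp)/2; print('width',np.linalg.norm(Lp-Rp,axis=1)[[0,9,-1]])
dd=np.polyfit(mid[:,0],mid[:,1],1); print('axis az',np.degrees(np.arctan(dd[0])),'y at .541',np.polyval(dd,.541), 'y at .61',np.polyval(dd,.61))
for P in (Lp,Rp): a=np.polyfit(P[:,0],P[:,1],1); print(np.degrees(np.arctan(a[0])))
t=ys.min();b=ys.max(); print('base edge row',t,onz(w,xs[ys==t].mean(),t,.044),onz(w,xs[ys==t].mean(),t,.0),'mouth row',b,onz(w,xs[ys==b].mean(),b,.0345))
cv2.imwrite('pics/w20z.png',cv2.resize(im[120:280,260:380,::-1],(450,600),interpolation=cv2.INTER_CUBIC))
E
```

```text
[ 275  125   71  147 6621]
width [0.042 0.043 0.043]
axis az -18.447722668978003 y at .541 -0.19992047608177652 y at .61 -0.22293756985389343
-16.786995546805066
-19.892656043710176
base edge row 125 [ 0.499 -0.169  0.044] [ 0.509 -0.17   0.   ] mouth row 271 [ 0.606 -0.247  0.035]
```

View pics/w20z.png

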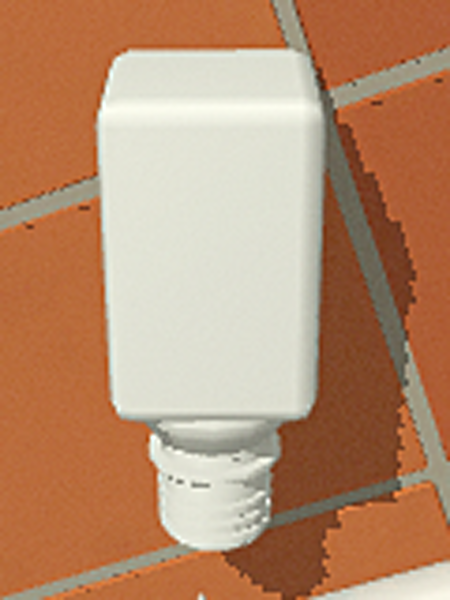

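```bash
python3 - <<'E'
from plan import *
w=cam('wrist')
a=onz(w,260+211/3.75,120+103/3.75,.044);b=onz(w,260+213/3.75,120+418/3.75,.044);e=onz(w,260+214/3.75,120+548/3.75,.030)
print(a,b,np.linalg.norm(a-b),(a+b)/2,np.degrees(np.arctan2(*(b-a)[[1,0]])),'mouth',e)
az=-19.5;m=np.array([np.cos(np.radians(az)),np.sin(np.radians(az)),0]); mid=np.array([.541,-.1998,0]); M=goal(az,75); tip=mid-.003*m+np.array([0,0,.010]);p=tip+.032*M[:,2]; print(p); delta(M,p+[0,0,.08])
E
```

```text
[ 0.509 -0.187  0.044] [ 0.573 -0.21   0.044] 0.06737060783280543 [ 0.541 -0.199  0.044] -19.93526611482245 mouth [ 0.613 -0.225  0.03 ]
[ 0.546 -0.202 -0.021]
t 24.5 rot deg [0.108 0.098 0.74 ] shift [-0.001 -0.001 -0.084] F [-0.491  0.672 -0.515] gap 0.795
q now [ 0.792  0.494 -0.738  1.994  0.696  0.61   0.829] ik [ 0.668  0.61  -0.575  2.05   0.908  0.446  0.643] 4.233328496186275e-05 0.0006104970509491433
```

apply_moves(deltas=[[0.1,0.1,0.7,0,0,-0.03,0.068],[0,0,0,0,0,-0.035,0.068],[0,0,0,0,0,-0.035,0.068],[0,0,0,0,0,-0.025,0.068],[0,0,0,0,0,-0.015,0.068],[0,0,0,0,0,0,0.068]])

```text
time: 25.25
tool_pos: [0.5462, -0.2003, 0.0024]
orientation: [0.49, 2.843, -0.064]
ft_force: [-0.0, 0.3, 1.2]
finger_gap: 0.794
```

```bash
python3 - <<'E'
from plan import *
az=-19.5;M=goal(az,75);delta(M,[.546,-.202,-.021])
cam('wrist','w21.png');d=cam('side');cv2.imwrite('pics/d21.png',cv2.resize(d['color'][290:400,350:500,::-1],(800,587)))
E
```

```text
t 25.25 rot deg [-0.038 -0.085  0.048] shift [-0.    -0.002 -0.023] F [-0.02   0.283  1.227] gap 0.794
q now [ 0.546  0.692 -0.417  2.072  1.092  0.321  0.449] ik [ 0.492  0.728 -0.34   2.077  1.197  0.262  0.342] 3.5639062686323e-05 0.0005800775651688714
```

View pics/w21.png

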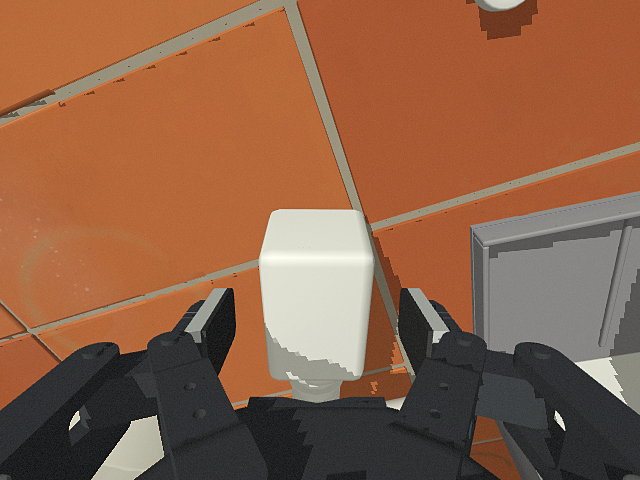

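View pics/d21.png

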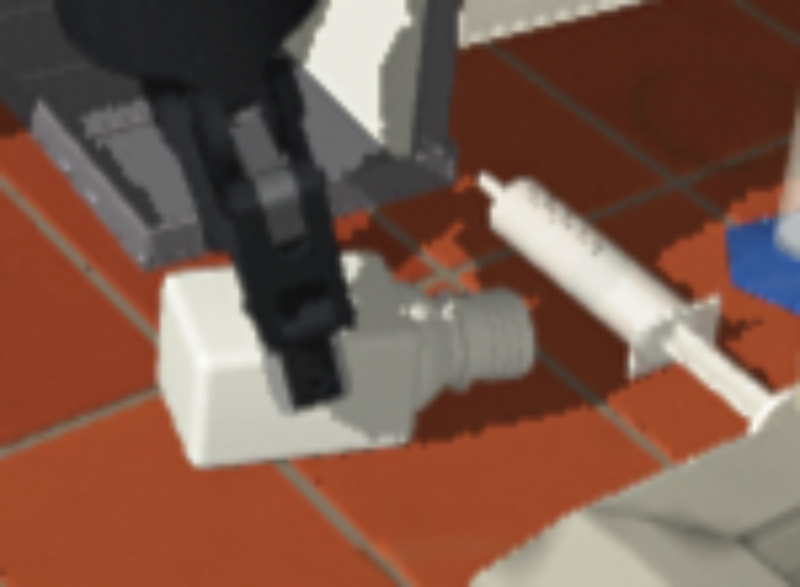

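apply_moves(deltas=[[0,0,0,0,-0.001,-0.008,0.068],[0,0,0,0,0,-0.008,0.068],[0,0,0,0,0,-0.005,0.068],[0,0,0,0,0,0,0.05],[0,0,0,0,0,0,0.03],[0,0,0,0,0,0,0.02],[0,0,0,0,0,0,0.02]])

```text
time: 26.22
tool_pos: [0.5461, -0.2026, -0.0186]
orientation: [0.493, 2.842, -0.064]
ft_force: [-0.3, 0.2, -1.3]
finger_gap: 0.507
```

```bash
python3 st.py; python3 - <<'E'
from h import *
cam('wrist','w22.png');d=cam('side');cv2.imwrite('pics/d22.png',cv2.resize(d['color'][290:400,350:500,::-1],(800,587)))
E
```

```text
26.23 q [ 0.499   0.7248 -0.3485  2.0751  1.1793  0.2695  0.3584] p [ 0.5461 -0.2026 -0.0186] z [ 0.2425 -0.0865 -0.9663] y [0.3365 0.9417 0.0001] F [-0.3401  0.2252 -1.2785] gap 0.5071183971880402
```

View pics/w22.png

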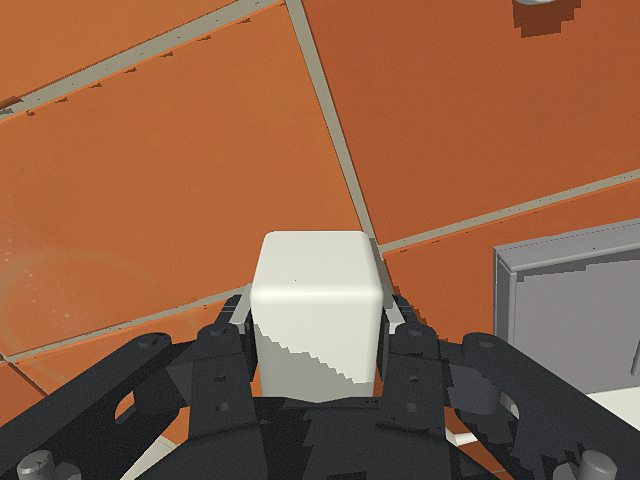

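View pics/d22.png

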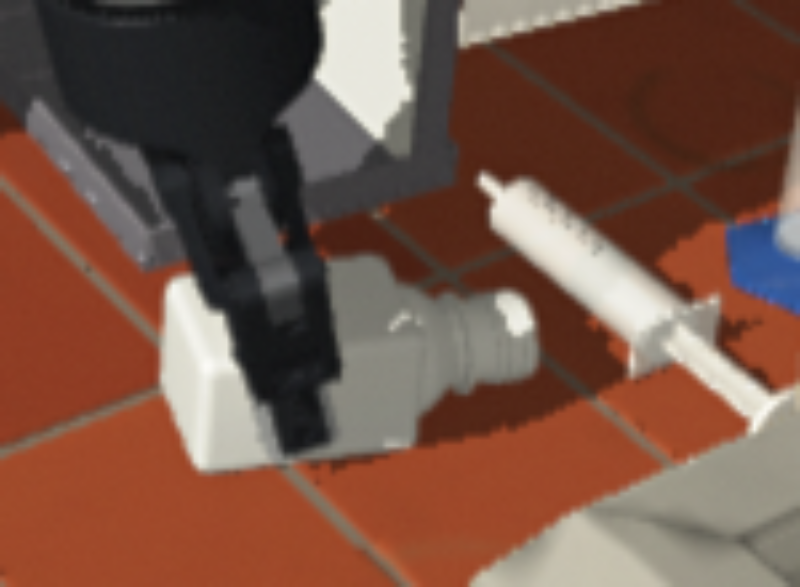

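```bash
cat >> plan.py <<'E'
def bt():
    M=R.from_rotvec([.493,2.842,-.064]).as_matrix(); y=M[:,1]; m=np.array([y[1],-y[0],0]); m/=np.linalg.norm(m)
    return M.T@(.0671*m+np.array([0,0,.0406])), M.T@m
BT,BA=bt()
# orientation with bottle axis = -pd and jaw y = rack Y
def place(t,off=(0,0,0)):
    lean=np.degrees(np.arctan2(BA[2],abs(BA[0])))
    a=-pd; y=Y; # need M@BA=a, M[:,1]=y
    A=np.column_stack([BA,[0,1,0],np.cross(BA,[0,1,0])]); B=np.column_stack([a,y,np.cross(a,y)])
    M=B@np.linalg.inv(A); U,_,V=np.linalg.svd(M); M=U@V
    return M,PO+t*pd+np.array(off)-M@BT
E
python3 - <<'E'
from plan import *
print(BT,BA)
M,p=place(.12); print(M[:,2],p); delta(M,p)
E
```

```text
[-0.075  0.    -0.022] [-0.966 -0.     0.257]
[-0.498  0.054 -0.865] [0.496 0.038 0.196]
t 26.32 rot deg [10.088 43.969 12.761] shift [-0.05   0.241  0.214] F [-0.581 -1.179 -0.153] gap 0.506
q now [ 0.499  0.725 -0.348  2.075  1.179  0.269  0.358] ik [ 0.386  0.791 -0.858  1.479  0.304  1.581  0.95 ] 7.915492935857165e-05 0.0008486188298943824
```

apply_moves(deltas=[[0,0,0,0,0,0.01,0.02],[0,0,0,0,0,0.02,0.02],[0,0,0,0,0,0.03,0.02],[0,0,0,0,0,0.04,0.02],[0,0,0,-0.005,0,0.04,0.02],[0,0,0,-0.005,0,0.04,0.02],[0,0,0,-0.005,0,0.03,0.02],[0,0,0,0,0,0,0.02]])

```text
time: 27.32
tool_pos: [0.5316, -0.2032, 0.1933]
orientation: [0.493, 2.839, -0.066]
ft_force: [-0.2, -0.2, -1.6]
finger_gap: 0.505
```

```bash
python3 - <<'E'
from plan import *
M,p=place(.12); delta(M,p); print(manip.get_state()['tool_pos'])
cam('side','d23.png')
E
```

```text
t 27.32 rot deg [10.186 44.123 12.783] shift [-0.036  0.242  0.002] F [-0.181 -0.163 -1.637] gap 0.505
q now [ 0.895  0.414 -0.831  1.973  0.573  0.691  0.962] ik [ 0.386  0.791 -0.859  1.479  0.304  1.581  0.95 ] 6.568345075915913e-05 0.0007376080115043311
[ 0.532 -0.203  0.193]
```

View pics/d23.png

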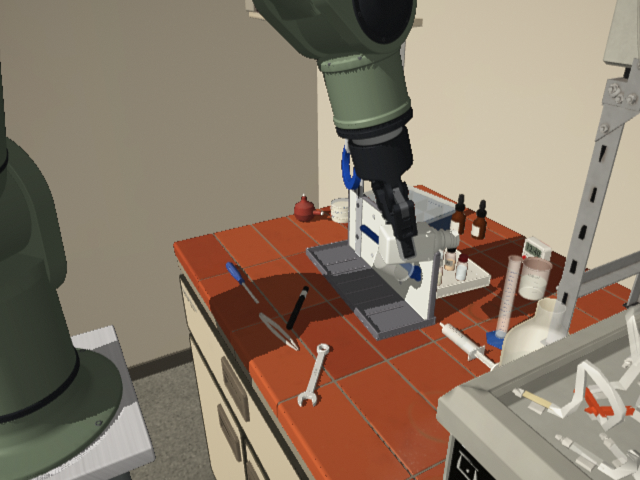

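apply_moves(deltas=[[1.46,6.3,1.83,-0.018,0.02,0.01,0.02],[1.46,6.3,1.83,-0.018,0.037,0.01,0.02],[1.46,6.3,1.83,0,0.037,0.01,0.02],[1.46,6.3,1.83,0,0.037,0,0.02],[1.46,6.3,1.83,0,0.037,0,0.02],[1.46,6.3,1.83,0,0.037,-0.01,0.02],[1.46,6.3,1.83,0,0.037,-0.018,0.02],[0,0,0,0,0,0,0.02]])

```text
time: 28.38
tool_pos: [0.4941, 0.0423, 0.1895]
orientation: [-0.134, -2.603, -0.04]
ft_force: [0.4, -0.3, -1.5]
finger_gap: 0.504
```

```bash
cat > lookb.py <<'E'
from plan import *
import sys
t=float(sys.argv[2]); M,p=place(t); delta(M,p)
c=cam('scene');d=cam('side')
s=manip.get_state();T=R.from_rotvec(s['orientation']).as_matrix(); mo=s['tool_pos']+T@BT; ba=T@BA
print('mouth',mo,'axis',ba,'mouth along/perp to peg',(mo-PO)@pd,(mo-PO)-((mo-PO)@pd)*pd)
cat=[]
for cc,box in ((c,(250,130,350,230)),(d,(310,170,410,270))):
    x0,y0,x1,y1=box; im=cv2.convertScaleAbs(cv2.resize(cc['color'][y0:y1,x0:x1,::-1],(400,400),interpolation=cv2.INTER_CUBIC),alpha=1.3,beta=15)
    for k,col in ((0,(0,0,255)),(-.108,(0,0,255)),(-.026,(0,0,255))):
        u=((proj(cc,mo+k*ba)-[x0,y0]+.5)*4).astype(int); cv2.circle(im,(int(u[0]),int(u[1])),2,col,-1)
    for k in (0,.075):
        u=((proj(cc,PO+k*pd)-[x0,y0]+.5)*4).astype(int); cv2.circle(im,(int(u[0]),int(u[1])),2,(0,255,0),-1)
    cat.append(im)
cv2.imwrite('pics/%s.png'%sys.argv[1],np.hstack(cat))
E
python3 lookb.py b1 .12
```

```text
t 28.38 rot deg [-0.208 -0.567 -0.267] shift [ 0.002 -0.004  0.006] F [ 0.375 -0.344 -1.459] gap 0.504
q now [ 0.39   0.812 -0.881  1.479  0.317  1.585  0.935] ik [ 0.397  0.8   -0.883  1.477  0.317  1.588  0.936] 4.6215631989995625e-07 2.6605480294643467e-06
mouth [0.57  0.032 0.173] axis [ 0.7   -0.075 -0.71 ] mouth along/perp to peg 0.11813246042754902 [-0.002  0.002 -0.003]
```

View pics/b1.png

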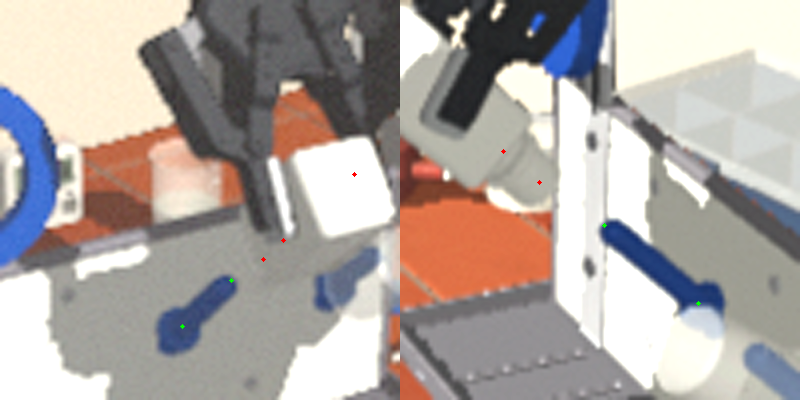

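```bash
cat > zoomb.py <<'E'
from plan import *
import sys
c=cam('scene');d=cam('side')
s=manip.get_state();T=R.from_rotvec(s['orientation']).as_matrix(); mo=s['tool_pos']+T@BT; ba=T@BA
cat=[]
f=10
for cc,sz in ((c,38),(d,38)):
    ctr=proj(cc,PO+.09*pd if len(sys.argv)<3 else PO+float(sys.argv[2])*pd); x0,y0=(ctr-sz/2).astype(int)
    im=cv2.convertScaleAbs(cv2.resize(cc['color'][y0:y0+sz,x0:x0+sz,::-1],None,fx=f,fy=f,interpolation=cv2.INTER_CUBIC),alpha=1.1,beta=0)
    for k,col in ((0,(0,0,255)),(-.026,(0,0,255)),(-.05,(0,0,255))):
        u=((proj(cc,mo+k*ba)-[x0,y0]+.5)*f).astype(int); cv2.circle(im,(int(u[0]),int(u[1])),2,col,-1)
    for k in (0,.04,.075):
        u=((proj(cc,PO+k*pd)-[x0,y0]+.5)*f).astype(int); cv2.circle(im,(int(u[0]),int(u[1])),2,(0,255,0),-1)
    cat.append(im); print(x0,y0)
cv2.imwrite('pics/%s.png'%sys.argv[1],np.hstack(cat))
E
python3 zoomb.py b2
```

```text
291 178
336 202
```

View pics/b2.png

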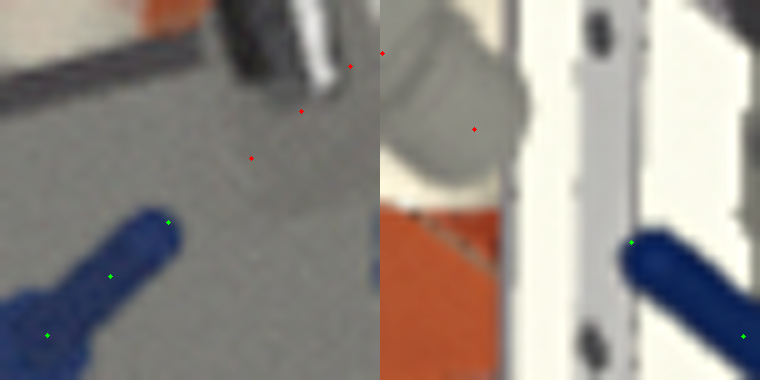

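```bash
python3 - <<'E'
from plan import *
c=cam('scene'); s=manip.get_state();T=R.from_rotvec(s['orientation']).as_matrix(); mo=s['tool_pos']+T@BT; ba=T@BA
x0,y0,sz,f=285,165,60,10
g=cv2.cvtColor(c['color'][y0:y0+sz,x0:x0+sz],cv2.COLOR_RGB2GRAY).astype(float); g=cv2.GaussianBlur(g,(3,3),.8)
print(np.percentile(g,[5,50,95]))
im=np.clip((g-60)*4,0,255).astype(np.uint8); im=cv2.cvtColor(cv2.resize(im,None,fx=f,fy=f,interpolation=cv2.INTER_CUBIC),cv2.COLOR_GRAY2BGR)
for k in (0,-.026,-.05):
    u=((proj(c,mo+k*ba)-[x0,y0]+.5)*f).astype(int); cv2.circle(im,(int(u[0]),int(u[1])),3,(0,0,255),-1)
cv2.imwrite('pics/b3.png',im)
cam('wrist','w24.png')
E
```

```text
[ 51.164 111.079 229.104]
```

View pics/b3.png

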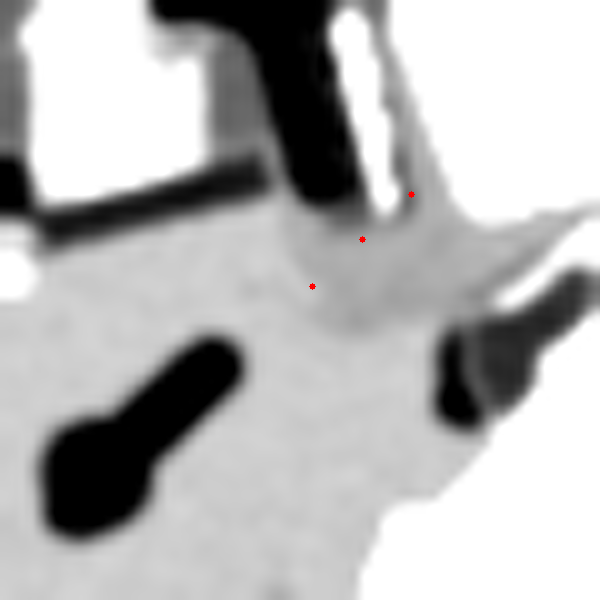

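View pics/w24.png

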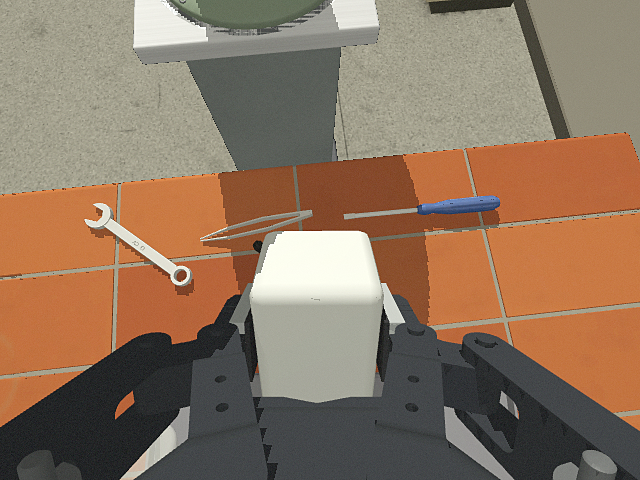

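```bash
python3 - <<'E'
from plan import *
M,p=place(.092); np.set_printoptions(precision=4,suppress=True); delta(M,p)
E
```

```text
t 28.68 rot deg [-0.0625 -0.0519  0.0639] shift [ 0.0204 -0.0023 -0.0181] F [ 0.0858 -0.6082 -0.8704] gap 0.511
q now [ 0.3979  0.8022 -0.8823  1.4795  0.317   1.585   0.9359] ik [ 0.377   0.847  -0.864   1.4331  0.3428  1.5883  0.9449] 4.1529726016782615e-06 3.250975115489592e-05
```

apply_moves(deltas=[[0,0,0,0.007,-0.001,-0.006,0.02],[0,0,0,0.007,-0.001,-0.006,0.02],[0,0,0,0.0064,-0.0003,-0.0061,0.02],[0,0,0,0,0,0,0.02]])

```text
time: 29.18
tool_pos: [0.5156, 0.0373, 0.1745]
orientation: [-0.14, -2.61, -0.041]
ft_force: [0.2, 0.4, -1.3]
finger_gap: 0.511
```

```bash
python3 lookb.py b4 .092; python3 zoomb.py b5 .08; python3 - <<'E'
from plan import *
c=cam('scene'); s=manip.get_state();T=R.from_rotvec(s['orientation']).as_matrix(); mo=s['tool_pos']+T@BT; ba=T@BA
x0,y0,sz,f=285,165,60,10
g=cv2.cvtColor(c['color'][y0:y0+sz,x0:x0+sz],cv2.COLOR_RGB2GRAY).astype(float); g=cv2.GaussianBlur(g,(3,3),.8)
im=np.clip((g-60)*4,0,255).astype(np.uint8); im=cv2.cvtColor(cv2.resize(im,None,fx=f,fy=f,interpolation=cv2.INTER_CUBIC),cv2.COLOR_GRAY2BGR)
for k in (0,-.026,-.05):
    u=((proj(c,mo+k*ba)-[x0,y0]+.5)*f).astype(int); cv2.circle(im,(int(u[0]),int(u[1])),3,(0,0,255),-1)
cv2.imwrite('pics/b6.png',im)
E
```

```text
t 29.18 rot deg [-0.143 -0.198 -0.009] shift [-0.    -0.001  0.001] F [ 0.218  0.446 -1.333] gap 0.511
q now [ 0.376  0.851 -0.864  1.43   0.342  1.59   0.945] ik [ 0.377  0.847 -0.864  1.433  0.343  1.588  0.945] 2.8297677957721105e-07 2.829864097750037e-06
mouth [0.591 0.029 0.156] axis [ 0.701 -0.074 -0.709] mouth along/perp to peg 0.0916646656698073 [-0.     0.001 -0.001]
289 179
339 205
```

View pics/b5.png

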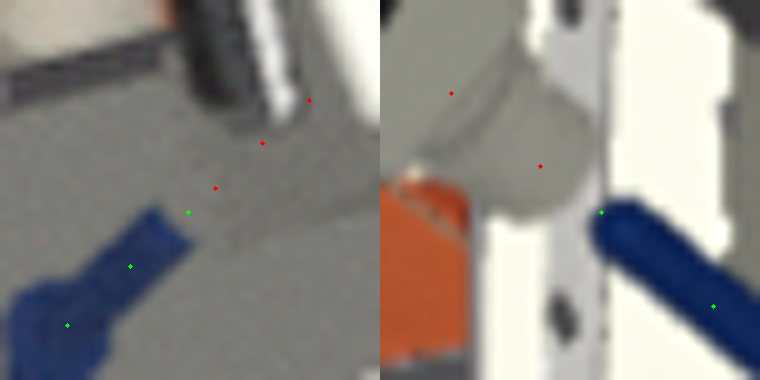

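View pics/b6.png

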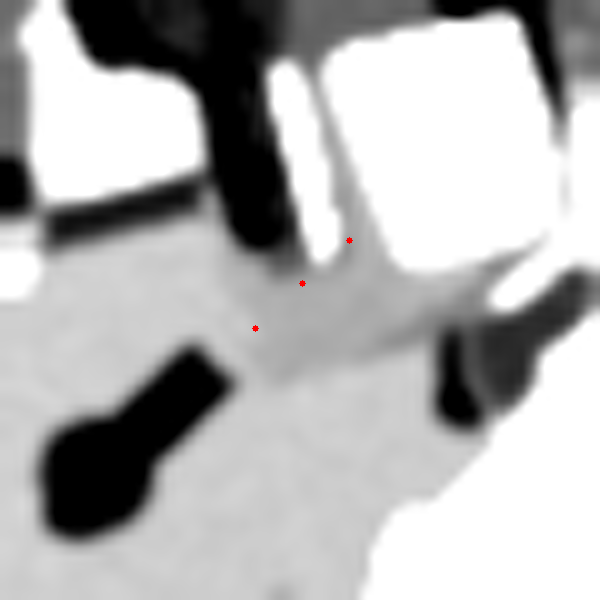

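apply_moves(deltas=[[0,0,0,0.0028,-0.0008,-0.0018,0.02],[0,0,0,0.0028,-0.0003,-0.0028,0.02],[0,0,0,0.0028,-0.0003,-0.0028,0.02],[0,0,0,0,0,0,0.02]])

```text
time: 29.92
tool_pos: [0.524, 0.0358, 0.1675]
orientation: [-0.14, -2.61, -0.041]
ft_force: [-0.6, -0.7, -0.5]
finger_gap: 0.507
```

```bash
python3 lookb.py b7 .08; python3 zoomb.py b8 .07
```

```text
t 29.93 rot deg [-0.134 -0.171 -0.013] shift [ 0. -0. -0.] F [-0.628 -0.73  -0.452] gap 0.507
q now [ 0.368  0.869 -0.857  1.41   0.352  1.592  0.95 ] ik [ 0.369  0.867 -0.856  1.413  0.354  1.589  0.949] 3.0158094985537594e-07 3.2296529538732817e-06
mouth [0.6   0.028 0.149] axis [ 0.701 -0.074 -0.709] mouth along/perp to peg 0.08040383124039562 [ 0.     0.001 -0.   ]
287 181
343 208
```

View pics/b8.png

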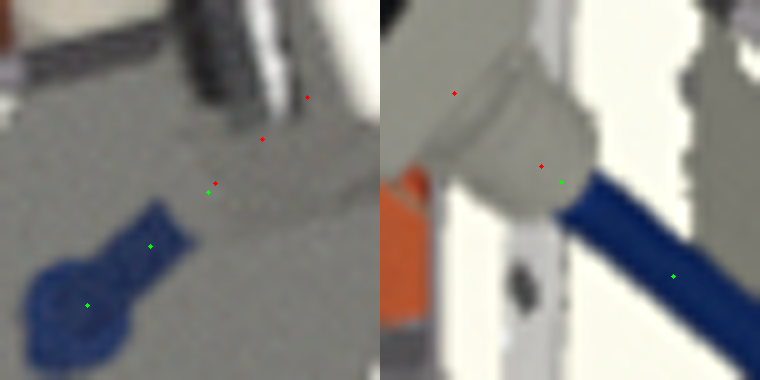

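apply_moves(deltas=[[0,0,0,0.0021,-0.0002,-0.0021,0.02],[0,0,0,0.0021,-0.0002,-0.0021,0.02],[0,0,0,0.0021,-0.0002,-0.0021,0.02],[0,0,0,0,0,0,0.02]])

```text
time: 30.62
tool_pos: [0.5302, 0.0353, 0.1613]
orientation: [-0.14, -2.61, -0.041]
ft_force: [-0.1, 0.2, -0.5]
finger_gap: 0.507
```

apply_moves(deltas=[[0,0,0,0.0021,-0.0002,-0.0021,0.02],[0,0,0,0.0021,-0.0002,-0.0021,0.02],[0,0,0,0,0,0,0.02]])

```text
time: 31.0
tool_pos: [0.5344, 0.0348, 0.1571]
orientation: [-0.14, -2.61, -0.041]
ft_force: [-0.3, -0.2, -0.0]
finger_gap: 0.505
```

```bash
python3 lookb.py b9 .065; python3 zoomb.py b10 .055
```

```text
t 31.0 rot deg [-0.13  -0.16  -0.015] shift [ 0.    -0.001 -0.   ] F [-0.262 -0.158 -0.006] gap 0.505
q now [ 0.357  0.894 -0.847  1.384  0.365  1.594  0.956] ik [ 0.358  0.892 -0.847  1.387  0.366  1.591  0.955] 2.954769898061284e-07 3.1878820420871558e-06
mouth [0.61  0.027 0.138] axis [ 0.701 -0.075 -0.709] mouth along/perp to peg 0.06552213327710488 [0.    0.001 0.   ]
284 183
348 212
```

View pics/b10.png

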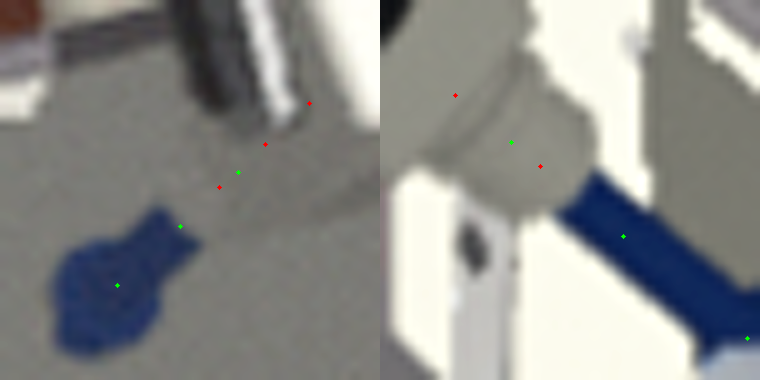

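apply_moves(deltas=[[0,0,0,0.0035,-0.0006,-0.0035,0.02],[0,0,0,0.0035,-0.0004,-0.0035,0.02],[0,0,0,0.0035,-0.0004,-0.0035,0.02],[0,0,0,0,0,0,0.02]])

```text
time: 31.7
tool_pos: [0.545, 0.0334, 0.1464]
orientation: [-0.14, -2.61, -0.041]
ft_force: [-1.0, 0.7, -0.9]
finger_gap: 0.505
```

apply_moves(deltas=[[0,0,0,0.0035,-0.0004,-0.0035,0.02],[0,0,0,0.0035,-0.0004,-0.0035,0.02],[0,0,0,0.0035,-0.0004,-0.0035,0.02],[0,0,0,0,0,0,0.02]])

```text
time: 32.2
tool_pos: [0.5555, 0.0322, 0.1359]
orientation: [-0.14, -2.61, -0.041]
ft_force: [-0.7, 0.2, -0.6]
finger_gap: 0.507
```

```bash
python3 lookb.py b11 .03; python3 zoomb.py b12 .03
```

```text
t 32.2 rot deg [-0.136 -0.174 -0.012] shift [ 0.004 -0.001 -0.004] F [-0.747  0.249 -0.565] gap 0.507
q now [ 0.337  0.944 -0.829  1.328  0.389  1.599  0.97 ] ik [ 0.333  0.95  -0.826  1.321  0.395  1.597  0.971] 5.973724628377097e-07 3.788344072783809e-06
mouth [0.631 0.024 0.117] axis [ 0.701 -0.074 -0.709] mouth along/perp to peg 0.035725593133168435 [0. 0. 0.]
280 187
356 218
```

View pics/b11.png

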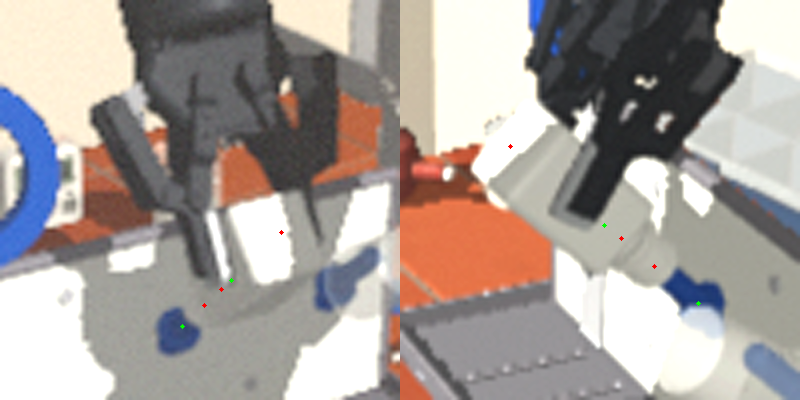

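apply_moves(deltas=[[0,0,0,0.0035,-0.0004,-0.0035,0.02],[0,0,0,0.0035,-0.0004,-0.0035,0.02],[0,0,0,0.0035,-0.0004,-0.0035,0.02],[0,0,0,0.0028,-0.0003,-0.0028,0.02],[0,0,0,0.0028,-0.0003,-0.0028,0.02],[0,0,0,0,0,0,0.02]])

```text
time: 33.15
tool_pos: [0.5715, 0.0304, 0.12]
orientation: [-0.14, -2.61, -0.041]
ft_force: [-0.5, -0.2, -1.0]
finger_gap: 0.508
```

```bash
python3 lookb.py b13 .01; python3 zoomb.py b14 .01
```

```text
t 33.15 rot deg [-0.133 -0.164 -0.015] shift [ 0.002 -0.    -0.002] F [-0.537 -0.242 -0.977] gap 0.508
q now [ 0.321  0.982 -0.816  1.282  0.406  1.606  0.983] ik [ 0.319  0.984 -0.814  1.281  0.41   1.602  0.982] 1.7083043102219473e-07 9.99264628221802e-07
mouth [0.647 0.022 0.101] axis [ 0.701 -0.074 -0.709] mouth along/perp to peg 0.012917576726158607 [0. 0. 0.]
277 190
362 223
```

View pics/b14.png

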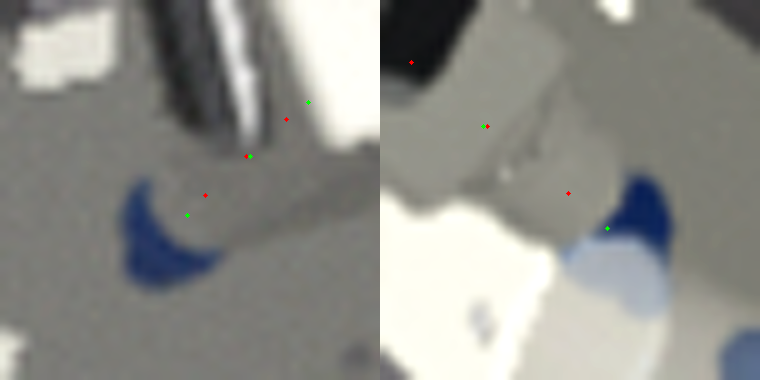

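Nearly home; creep on with force watch.

apply_moves(deltas=[[0,0,0,0.0014,-0.0002,-0.0014,0.02],[0,0,0,0.0014,-0.0002,-0.0014,0.02],[0,0,0,0.0014,-0.0001,-0.0014,0.02],[0,0,0,0,0,0,0.02]])

```text
time: 33.85
tool_pos: [0.5757, 0.0299, 0.1159]
orientation: [-0.14, -2.61, -0.041]
ft_force: [0.0, 0.0, -1.8]
finger_gap: 0.507
```

apply_moves(deltas=[[0,0,0,0.0014,-0.0002,-0.0014,0.02],[0,0,0,0.0007,-0.0001,-0.0007,0.02],[0,0,0,0,0,0,0.02]])

```text
time: 34.22
tool_pos: [0.5778, 0.0296, 0.1139]
orientation: [-0.14, -2.61, -0.041]
ft_force: [-0.1, 0.2, -1.6]
finger_gap: 0.503
```

apply_moves(deltas=[[0,0,0,0.0007,-0.0001,-0.0007,0.02],[0,0,0,0.0007,-0.0001,-0.0007,0.02],[0,0,0,0,0,0,0.02]])

```text
time: 34.6
tool_pos: [0.5792, 0.0294, 0.1125]
orientation: [-0.14, -2.61, -0.041]
ft_force: [-0.1, 0.7, -1.0]
finger_gap: 0.505
```

apply_moves(deltas=[[0,0,0,0.0007,-0.0001,-0.0007,0.02],[0,0,0,0.0007,-0.0001,-0.0007,0.02],[0,0,0,0,0,0,0.02]])

```text
time: 34.98
tool_pos: [0.5796, 0.0294, 0.1123]
orientation: [-0.139, -2.608, -0.04]
ft_force: [-10.0, -1.1, 13.1]
finger_gap: 0.507
```

```bash
python3 lookb.py b15 .0; python3 zoomb.py b16 .01
```

```text
t 34.98 rot deg [-0.132 -0.29  -0.063] shift [ 0.001 -0.    -0.002] F [-10.026  -1.098  13.067] gap 0.507
q now [ 0.312  1.002 -0.809  1.255  0.415  1.613  0.99 ] ik [ 0.312  1.001 -0.808  1.26   0.417  1.606  0.988] 5.131112148729748e-07 5.8184775057330345e-06
mouth [0.655 0.021 0.093] axis [ 0.7   -0.074 -0.711] mouth along/perp to peg 0.0013937142199449632 [0. 0. 0.]
277 190
362 223
```

View pics/b16.png

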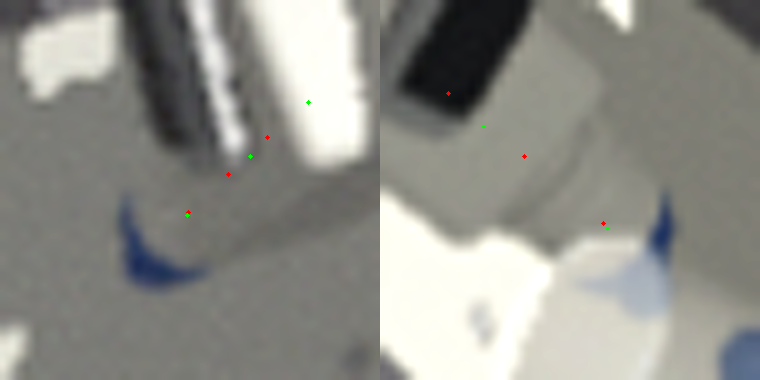

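apply_moves(deltas=[[0,0,0,-0.0007,0,0.0007,0.02],[0,0,0,0,0,0,0.046],[0,0,0,0,0,0,0.055],[0,0,0,0,0,0,0.062],[0,0,0,0,0,0,0.062],[0,0,0,0,0,0,0.062]])

```text
time: 35.92
tool_pos: [0.5799, 0.0292, 0.1118]
orientation: [-0.14, -2.61, -0.041]
ft_force: [-0.0, -0.2, -0.4]
finger_gap: 0.725
```

```bash
python3 lookb.py b17 .0
```

```text
t 35.92 rot deg [-0.129 -0.147 -0.015] shift [ 0.    -0.    -0.001] F [-0.005 -0.184 -0.405] gap 0.725
q now [ 0.312  1.001 -0.809  1.257  0.415  1.609  0.99 ] ik [ 0.312  1.001 -0.808  1.26   0.417  1.606  0.988] 2.898361064437551e-07 3.2863837576167436e-06
mouth [0.656 0.021 0.093] axis [ 0.701 -0.075 -0.709] mouth along/perp to peg 0.0009194862502140773 [0. 0. 0.]
```

View pics/b17.png

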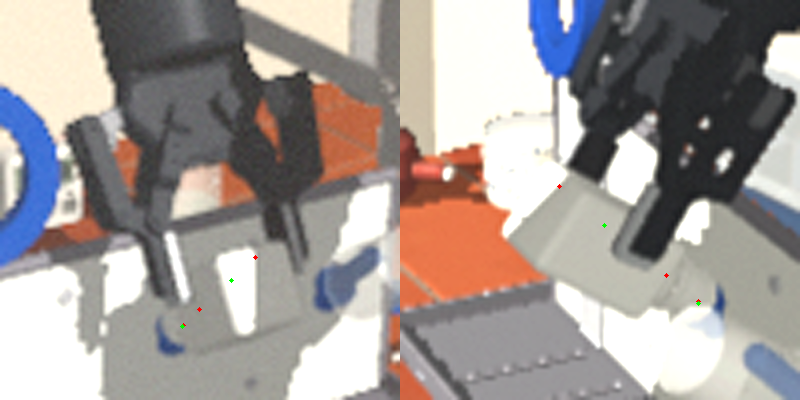

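apply_moves(deltas=[[0,0,0,0.005,-0.0005,0.0087,0.062],[0,0,0,0.0075,-0.0008,0.013,0.062],[0,0,0,0.01,-0.001,0.0173,0.062],[0,0,0,0.01,-0.001,0.0173,0.062],[0,0,0,0.01,-0.001,0.025,0.062],[0,0,0,0,0,0.03,0.062],[0,0,0,0,0,0.03,0.062],[0,0,0,0,0,0.0,0.062]])

```text
time: 37.02
tool_pos: [0.6234, 0.0254, 0.2562]
orientation: [-0.14, -2.615, -0.042]
ft_force: [-0.2, -0.5, -0.1]
finger_gap: 0.728
```

apply_moves(deltas=[[0,0,0,-0.01,-0.01,0.02,0.062],[0,0,0,-0.03,-0.02,0.02,0.062],[0,0,0,-0.03,-0.03,0.01,0.062],[0,0,0,-0.02,-0.03,0,0.062],[0,0,0,0,0,0,0.062],[0,0,0,0,0,0,0.062]])

```text
time: 37.78
tool_pos: [0.5326, -0.0647, 0.3032]
orientation: [-0.14, -2.611, -0.041]
ft_force: [-0.2, 0.5, 0.0]
finger_gap: 0.721
```

```bash
python3 st.py; python3 - <<'E'
from plan import *
c=cam('scene','s30.png');d=cam('side','d30.png')
cat=[]
for cc,box in ((c,(210,110,350,250)),(d,(310,100,450,240+20-20))):
    x0,y0,x1,y1=box; cat.append(cv2.resize(cc['color'][y0:y0+140,x0:x1,::-1],(400,400),interpolation=cv2.INTER_CUBIC))
im=cv2.resize(d['color'][200:280,330:430,::-1],(500,400),interpolation=cv2.INTER_CUBIC)
cv2.imwrite('pics/f1.png',np.hstack([cat[0],cv2.resize(d['color'][100:280,310:430,::-1],(400,600))[100:500]]))
E
```

```text
37.77 q [ 0.4501  0.7366 -0.7891  1.2281  0.296   1.8573  1.1541] p [ 0.5326 -0.0647  0.3032] z [-0.5006  0.0562 -0.8639] y [0.1074 0.9942 0.0025] F [-0.1986  0.456   0.0167] gap 0.720626001888674
```

View pics/s30.png

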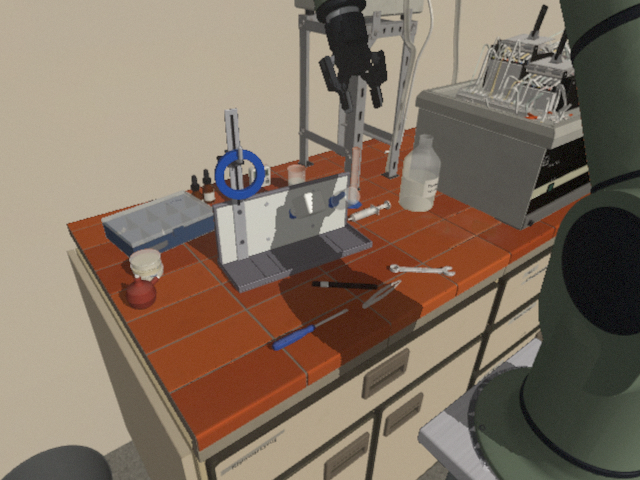

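View pics/d30.png

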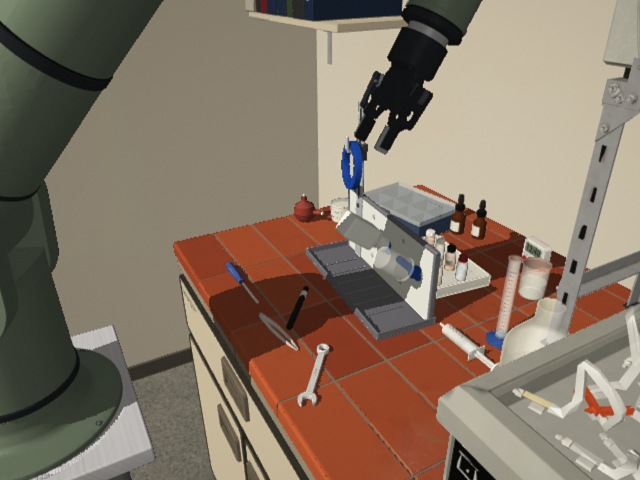

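View pics/f1.png

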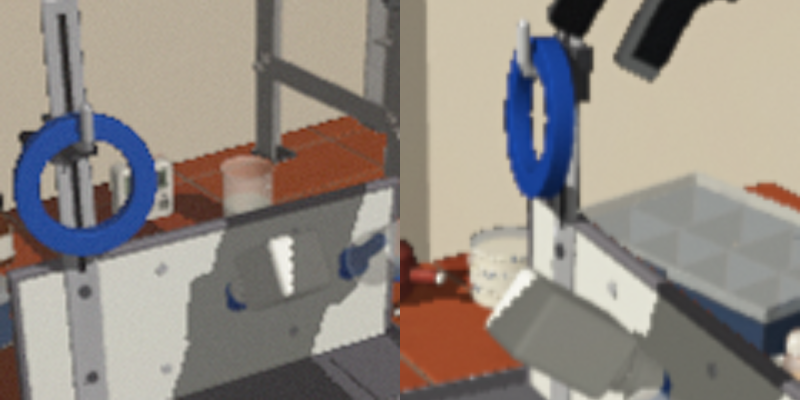

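```bash
python3 - <<'E'
from cell import manip
print(manip.finish_job())
E
```

```text
the job is handed in; nothing more can be done
None
```

I hung the ring on the J-hook and slid the bottle onto the free peg. Both are released, and I handed the job in at about 38 s. No verdict was reported.

- **Ring:** I lowered it until the bar took its weight. The wrist force changed by about 8 N while I still gripped it, and I held it there for roughly 0.4 s before letting go. The final pictures show it hanging upright between the hook's tip and the post.
- **Bottle:** It slid along the peg with no noticeable force until its mouth reached the collar, where I felt about 16 N. I backed off slightly and let go, and it drooped by about 10° (estimated from the picture; the limit is about 26°). I did not measure how far its mouth is from the collar after release.
- **Bench:** The other items look unmoved in the last pictures. The gripper is empty, well clear of everything, and the force reading is near zero.

Some things failed or disagreed along the way:

- **Missed first grasp:** The first try at the ring closed on nothing. The shut fingertips sat about 28 mm behind the reported TCP, by triangulation from the camera pictures. I corrected for this and gripped the ring on the second try.
- **Force spike:** Backing away from the hung ring, joint 4 ran to the end of its range. It read 2.432 against a limit of 2.43, and the wrist force showed about 117 N against the 120 N limit. The arm was touching nothing and it passed at once, but both limits were very close, so I cannot rule out that this counts against the job.

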